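# Weigh out soap bars on the pull-out scale

## Task

Pull the scale, with its pan and dial, all the way out of its dock until its lock button clicks out. Then lay soap bars on the scale pan one at a time until the pointer first stands between the two long marks, and leave those bars there. Put every remaining bar in the empty front bay of the caddy's lower level, and leave the jar, trimmer, comb and tweezer where they are.

Things in the scene. Friction and masses are not known exactly. Their poses are not given: they have to be found in the camera images.
- tab (a point): centre of the upper part of the scale's upright steel pull tab, 20 mm wide (its y), 16 mm thick (its x), its top 15 mm above this point, free for 13 mm below; its rear face stands 20 mm in front of the scale's white deck (185 mm deep, 316 mm wide, top 45 mm above the counter); the pan's rim is 23 mm behind its centre. The scale pulls out level along this point's -x axis. z is up
- dial (a joint): how far the scale (pan and dial together) is pulled out of its white dock (roof 96 mm high), m: 0 closed, starts between 0 and 0.03, mostly under the roof; runs with 2 N friction; the lock button clicks out at about 0.150, and the stop is at 0.153
- lock (a joint): height of the scale's dark square lock button (10 by 14 mm, at the deck's front corner beyond the dial, on its +y side) out of its seat, m: 0 pressed in under the dock's side rail (58 mm high), 0.008 sprung out; once out it keeps the scale from sliding back
- pointer (a joint): angle of the black pointer (72 mm long) on the dial beside the pan (its +y side), rad: 0 with an empty pan, growing in proportion to the load, 0.4 rad per 100 g; the two long black marks, joined by a thick black arc, lie at 1.32 (330 g) and 1.92 (480 g). The reading settles in about 1 s
- pan_floor (a point): centre of the top of the floor of the scale's square steel pan, 74 mm above the counter when empty; the pan is level, inside 180 by 180 mm along this point's x and y, its rim stands 6 mm above the floor. It sinks 3 mm per 100 g, at most 20 mm. z is up
- soap_bay (a point): centre of the top of the floor of the empty front bay of the chrome two-level corner caddy, 26 mm above the counter, open above; inside 210 mm along this point's x and 160 mm along its y, rim 16 mm above the floor. The upper level (220 mm high) begins 130 mm from here towards this point's +y. z is up
- jar: amber glass jar with black screw lid, 60 mm across, 85 mm high, in the caddy's back bay; origin at the centre of its underside; to be left alone
- trimmer: grey hair trimmer, 118 mm long, lying in the caddy's back bay; origin under its middle; to be left alone
- comb: black plastic comb, 150 mm long, on the caddy's upper level; origin under its middle; to be left alone
- tweezer: steel tweezer, 95 mm long, on the caddy's upper level; origin under its middle; to be left alone
- soap0: olive-coloured hand-cut soap bar, 80 mm (its x) by 38 mm (its y) by 30 mm (its z), origin at its centre; at the start it lies flat on the wooden drying board (8 mm thick). All bars look alike, but each weighs between 70 and 140 g. May be absent
- soap1: olive-coloured hand-cut soap bar, 80 mm (its x) by 38 mm (its y) by 30 mm (its z), origin at its centre; at the start it lies flat on the wooden drying board (8 mm thick). All bars look alike, but each weighs between 70 and 140 g. May be absent
- soap2: olive-coloured hand-cut soap bar, 80 mm (its x) by 38 mm (its y) by 30 mm (its z), origin at its centre; at the start it lies flat on the wooden drying board (8 mm thick). All bars look alike, but each weighs between 70 and 140 g. May be absent
- soap3: olive-coloured hand-cut soap bar, 80 mm (its x) by 38 mm (its y) by 30 mm (its z), origin at its centre; at the start it lies flat on the wooden drying board (8 mm thick). All bars look alike, but each weighs between 70 and 140 g. May be absent
- soap4: olive-coloured hand-cut soap bar, 80 mm (its x) by 38 mm (its y) by 30 mm (its z), origin at its centre; at the start it lies flat on the wooden drying board (8 mm thick). All bars look alike, but each weighs between 70 and 140 g. May be absent
- soap5: olive-coloured hand-cut soap bar, 80 mm (its x) by 38 mm (its y) by 30 mm (its z), origin at its centre; at the start it lies flat on the wooden drying board (8 mm thick). All bars look alike, but each weighs between 70 and 140 g. May be absent
- soap6: olive-coloured hand-cut soap bar, 80 mm (its x) by 38 mm (its y) by 30 mm (its z), origin at its centre; at the start it lies flat on the wooden drying board (8 mm thick). All bars look alike, but each weighs between 70 and 140 g. May be absent
Mind the look-alikes: they are no part of the job. What is shaped like the soap1 but orange is not meant.

How it is judged:
On the way, in this order (a step that is already met when the one before it is completed fails the run):
1. the scale is pulled fully out and its lock button has clicked out (value of joint dial above 0.145 m and value of joint lock above 0.006 m), for 0.2 s.
2. a first single bar lies on the pan and the pointer shows its weight (value of joint pointer between 0.2 and 0.7 rad), for 0.3 s.
3. the pointer stands between the two marks (value of joint pointer between 1.28 and 1.96 rad), for 0.5 s.
At the end, for the whole second after the job is handed in: The scale is out (more than 145 mm) with its lock button out (more than 6 mm), the pointer rests between the two marks (1.28 to 1.96 rad), and every bar lies at rest either on the pan or in the caddy's front bay (all of step 1 and all of step 3 and ((x of soap0 in the frame of pan_floor between -0.09 and 0.09 m and y of soap0 in the frame of pan_floor between -0.09 and 0.09 m and z of soap0 in the frame of pan_floor between 0 and 0.085 m) or (x of soap0 in the frame of soap_bay between -0.105 and 0.105 m and y of soap0 in the frame of soap_bay between -0.08 and 0.08 m and z of soap0 in the frame of soap_bay between 0 and 0.085 m)) and linear speed of each of soap0, soap1, soap2, soap3, soap4, soap5, soap6 below 0.03 m/s and ((x of soap1 in the frame of pan_floor between -0.09 and 0.09 m and y of soap1 in the frame of pan_floor between -0.09 and 0.09 m and z of soap1 in the frame of pan_floor between 0 and 0.085 m) or (x of soap1 in the frame of soap_bay between -0.105 and 0.105 m and y of soap1 in the frame of soap_bay between -0.08 and 0.08 m and z of soap1 in the frame of soap_bay between 0 and 0.085 m)) and ((x of soap2 in the frame of pan_floor between -0.09 and 0.09 m and y of soap2 in the frame of pan_floor between -0.09 and 0.09 m and z of soap2 in the frame of pan_floor between 0 and 0.085 m) or (x of soap2 in the frame of soap_bay between -0.105 and 0.105 m and y of soap2 in the frame of soap_bay between -0.08 and 0.08 m and z of soap2 in the frame of soap_bay between 0 and 0.085 m)) and ((x of soap3 in the frame of pan_floor between -0.09 and 0.09 m and y of soap3 in the frame of pan_floor between -0.09 and 0.09 m and z of soap3 in the frame of pan_floor between 0 and 0.085 m) or (x of soap3 in the frame of soap_bay between -0.105 and 0.105 m and y of soap3 in the frame of soap_bay between -0.08 and 0.08 m and z of soap3 in the frame of soap_bay between 0 and 0.085 m)) and ((x of soap4 in the frame of pan_floor between -0.09 and 0.09 m and y of soap4 in the frame of pan_floor between -0.09 and 0.09 m and z of soap4 in the frame of pan_floor between 0 and 0.085 m) or (x of soap4 in the frame of soap_bay between -0.105 and 0.105 m and y of soap4 in the frame of soap_bay between -0.08 and 0.08 m and z of soap4 in the frame of soap_bay between 0 and 0.085 m)) and ((x of soap5 in the frame of pan_floor between -0.09 and 0.09 m and y of soap5 in the frame of pan_floor between -0.09 and 0.09 m and z of soap5 in the frame of pan_floor between 0 and 0.085 m) or (x of soap5 in the frame of soap_bay between -0.105 and 0.105 m and y of soap5 in the frame of soap_bay between -0.08 and 0.08 m and z of soap5 in the frame of soap_bay between 0 and 0.085 m)) and ((x of soap6 in the frame of pan_floor between -0.09 and 0.09 m and y of soap6 in the frame of pan_floor between -0.09 and 0.09 m and z of soap6 in the frame of pan_floor between 0 and 0.085 m) or (x of soap6 in the frame of soap_bay between -0.105 and 0.105 m and y of soap6 in the frame of soap_bay between -0.08 and 0.08 m and z of soap6 in the frame of soap_bay between 0 and 0.085 m))); the robot touches nothing.
It fails at once if the jar is shifted by more than 3 cm (distance of jar from where it was at the start of the episode above 0.03 m).
It fails at once if the trimmer is shifted by more than 3 cm (distance of trimmer from where it was at the start of the episode above 0.03 m).
It fails at once if the comb is shifted by more than 3 cm (distance of comb from where it was at the start of the episode above 0.03 m).
It fails at once if the tweezer is shifted by more than 3 cm (distance of tweezer from where it was at the start of the episode above 0.03 m).
Of soap0, soap1, soap2, soap3, soap4, soap5, soap6 only 5 to 7 are there at a start; the rules pass over those that are not, and their reading is None.
At some moment in a run one of soap0, soap1, soap2, soap3, soap4, soap5, soap6 may be knocked a few centimetres aside while the robot is not near it.
Once in a run the grip may slacken for a moment while it holds something.
It also fails if it takes over 210 s, if anything falls off the work surface, if the arm or the gripper's body presses on something with over 40 N, if the wrist force passes 120 N, or if a joint passes its speed limit or range.

## Robot

A 7-joint arm with a two-finger parallel gripper is mounted at the origin on the work surface. World frame = base frame: x ahead of the robot, y to its left, z up, the work surface at z = 0. Lengths are in m, angles in rad, forces in N, time in s.
With the tool pointing down it reaches from about 0.4 to 0.875 m from the base axis. Payload 19.3 kg.
Tool frame: the origin (TCP) lies midway between the tips of the shut fingers; the grasp point (between the pads) lies 19 mm behind it (bot.pinch_z is the distance from the TCP to the grasp point, in m); z points along the fingers, y is the line along which they close (so a half turn about z gives the same grasp; the last joint's range is limited). The gripper opens to 85 mm and grips with 20 to 120 N. Pads are 22 mm wide; open, the fingers measure 114 mm over their backs; the gripper's body (76 mm by 85 mm) begins 54 mm behind the grasp point. The pads swing forward as they close: fully open they stand 13 mm farther back than shut.
Start: joints at [1.073, 0.521, -0.036, 1.599, 0.021, 1.021, -0.113], TCP at [0.259, -0.569, 0.231] pointing down, gripper open.
Joint ranges: [-2.91, 2.91], [-0.3, 2.13], [-1.5, 1.42], [0.17, 2.43], [-1.26, 4.41], [0.16, 1.93], [-2.52, 2.52]. Speed limits (rad/s): [1.89, 1.89, 2.39, 2.39, 3.01, 3.01, 3.01].

## Interface

Orientations are given as [roll, pitch, yaw] about the fixed x, y, z axes, in that order (R = Rz(yaw) Ry(pitch) Rx(roll)).
In Python, from workcell import observe, viewer, bot gives the robot as it stands. The module is installed in compiled form; this text tells all that it offers.
- The arm moves only by the tool play_rows, never from a script. Its argument "motion" is a list of rows, each a list of 7 numbers: the shift along the tool's x, y, z in cm, then the turn, a rotation vector about the tool's x, y, z in rad, then the opening, from -1 (shut) to 1 (fully open), so that 0 is half open. A call has exactly 5 rows; each row is the pose to reach, as a shift and turn from the pose commanded when the call began, along the tool's axes at that moment; what a row does not reach only later rows make up. A row lasts 1/10 s, in which the tool goes at most 50 mm and 8.59 degrees, less where a joint would pass 70% of its speed; a pose out of reach is approached as far as the arm can. A call with a gripper value outside its range is refused whole. The fingers move at their own pace and stop on an object; "squeeze" is the grip in N (left out, the last holds). Time passes only in rows, so rows that repeat a pose let the fingers close, or fill a call up. It gives the time, the measured TCP pose, the force, the opening and the grip force at its end, in the units of the state.
- observe(): the state, without advancing time (a new reading comes with each control period).
- viewer.grab_frame(name): name is "scene" or "top"; returns (picture, depth): 420x560x3 uint8, red, green, blue; 420x560 float32, m along the optical axis (not along the pixel's ray), 0 where there is no reading.
- viewer.camera_info(name): a dict with "fx", "fy", "cx", "cy" (pixels), "k1" (the pictures are not rectified: a ray, as slopes to the right and down, at radius r is drawn at 1 + k1 r^2 times it, then the intrinsics apply), "R" (3x3) and "t" (3): a world point X has camera coordinates R X + t. Camera axes: x right, y down, z forward; pixel columns grow to the right and rows downward; lengths in m; the calibration is good to about 2 mm. A picture is of the moment at which its call begins. camera_info takes no time and is no camera call.
- bot.job_done(): hands the job in; it is judged then, once.
The state is a dict: "clock": time; "qpos": joint angles; "qd": joint speeds; "joint_efforts": joint torques, N m; "position": TCP position; "tool_rot": TCP orientation; "force": force on the tool from outside, world axes, zero at the start; "moment": the same for the moment, N m; "grip_width": finger opening in m; "finger_force": force on a finger pad.
Only numpy, scipy, OpenCV 4.12 (cv2) and the standard library are available. Lean on these libraries where they do the work, as an engineer would, in place of code of your own. Each camera call takes 0.05 s, during which the arm holds its last target. There are 200 camera calls.

## Working session

There is one attempt and no reset: what is moved stays moved. The work goes in short steps, Python scripts to look and compute and a tool call to move; the robot and the scene stay as the last step left them, time stands still between calls to the robot, and variables do not carry over. Pictures are saved under pics/ and viewed, at most 14 in all, crops included, and the job is handed in when it is done.

Besides the shell and the picture viewer there is one more tool, called after ">>>" as name([rows], argument=value, ...), one row to a line, values as JSON. play_rows: Moves the arm, as the interface text tells. Its arguments: {"type":"object","properties":{"motion":{"type":"array"},"squeeze":{"type":"number"}},"required":["motion"]}

```bash
mkdir -p pics
cat > h.py <<'E'
import numpy as np, cv2
from workcell import observe, viewer, bot
def grab(n,save=None):
    p,d=viewer.grab_frame(n)
    if save: cv2.imwrite(f'pics/{save}.png',cv2.cvtColor(p,cv2.COLOR_RGB2BGR))
    return p,d
def rays(n,uv):
    c=viewer.camera_info(n); uv=np.atleast_2d(np.asarray(uv,float))
    K=np.array([[c['fx'],0,c['cx']],[0,c['fy'],c['cy']],[0,0,1]])
    # drawn = ideal*(1+k1 r^2)
    q=cv2.undistortPoints(uv[:,None],K,np.array([c['k1'],0,0,0,0.]))[:,0]
    return np.c_[q,np.ones(len(q))],np.array(c['R']),np.array(c['t'])
def onplane(n,uv,z):
    q,R,t=rays(n,uv); o=-R.T@t; d=q@R
    return o+d*((z-o[2])/d[:,2])[:,None]
def bydepth(n,uv,dep):
    q,R,t=rays(n,uv); return (q*np.atleast_1d(dep)[:,None]-t)@R
def proj(n,X):
    c=viewer.camera_info(n); X=np.atleast_2d(X)@np.array(c['R']).T+np.array(c['t'])
    q=X[:,:2]/X[:,2:]; q=q*(1+c['k1']*(q**2).sum(1))[:,None]
    return q*[c['fx'],c['fy']]+[c['cx'],c['cy']]
E
python3 - <<'E'
from h import *
for n in('scene','top'):
    grab(n,n+'0'); c=viewer.camera_info(n); print(n,c)
s=observe();print(s)
E
```

```text
scene {'fx': 516.5067976854698, 'fy': 516.5067976854698, 'cx': 282.15307957999465, 'cy': 214.87512510602312, 'k1': -0.12465553663679943, 'R': array([[ 3.18057452e-01,  9.48071396e-01, -2.91145265e-04],
       [ 7.65006951e-01, -2.56824657e-01, -5.90597546e-01],
       [-5.60003413e-01,  1.87621223e-01, -8.06966204e-01]]), 't': array([-0.26771435, -0.29110239,  1.9948052 ])}
top {'fx': 392.2846087086712, 'fy': 392.2846087086712, 'cx': 282.36129616836405, 'cy': 210.2948568771263, 'k1': -0.0424860858898882, 'R': array([[-0.01287254, -0.99984815,  0.0117461 ],
       [-0.98901331,  0.01100122, -0.14741656],
       [ 0.14726495, -0.01351467, -0.98900475]]), 't': array([0.10648176, 0.54379955, 1.10710252])}
{'clock': 0.1, 'qpos': array([ 1.07280695,  0.52193632, -0.03631738,  1.59993233,  0.02121343,
        1.02111583, -0.1127757 ]), 'qd': array([ 6.81877074e-05, -3.26605856e-04, -9.71643364e-04, -7.76828829e-04,
       -5.84467018e-04, -8.62909720e-04,  6.64551463e-04]), 'joint_efforts': array([ 7.01008074e-03, -9.28491640e+01,  1.98563799e+00, -3.70532441e+01,
        1.83056539e-02,  5.39737419e-03, -1.79324270e-04]), 'position': array([ 0.25912509, -0.56842587,  0.23080136]), 'tool_rot': array([-3.14058991e+00,  8.69894535e-05,  4.27800706e-01]), 'force': array([-0.89800057,  0.38445854, -0.45373066]), 'moment': array([ 0.07175473, -0.04865131, -0.0208417 ]), 'finger_force': 0.0, 'grip_width': 0.08473064448380756}
```

View pics/scene0.png

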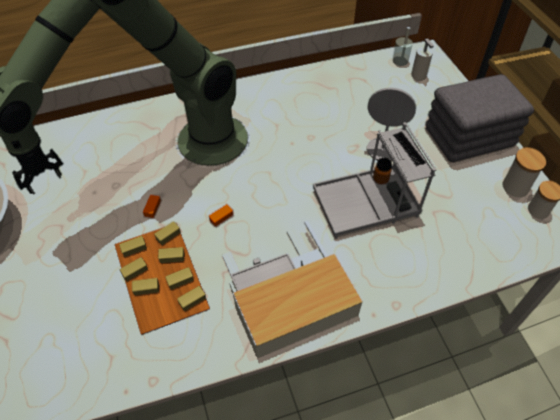

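View pics/top0.png

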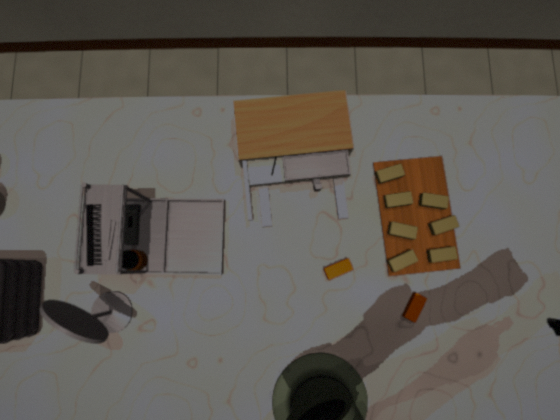

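```bash
cat >> h.py <<'E'
def soaps(n,p,d,zt=None,amin=60):
    """min-area rects of olive tops: xyz, long axis yaw, sizes"""
    h=cv2.cvtColor(p,cv2.COLOR_RGB2HSV); 
    m=((h[...,0]>=19)&(h[...,0]<=32)&(h[...,1]>90)&(h[...,2]>60)).astype(np.uint8)
    m=cv2.morphologyEx(m,cv2.MORPH_OPEN,np.ones((2,2)))
    out=[]
    for c in cv2.findContours(m,cv2.RETR_EXTERNAL,cv2.CHAIN_APPROX_NONE)[0]:
        if cv2.contourArea(c)<amin: continue
        cm=np.zeros_like(m); cv2.drawContours(cm,[c],-1,1,-1); cm=cv2.erode(cm,np.ones((3,3)))
        dd=d[(cm>0)&(d>0)]; u,v=c[:,0].mean(0)
        z=bydepth(n,[u,v],np.median(dd))[0][2] if len(dd) else np.nan
        P=onplane(n,c[:,0],z if zt is None else zt)[:,:2]
        (cx,cy),(w,hh),a=cv2.minAreaRect((P*1000).astype(np.float32))
        if w<hh: w,hh,a=hh,w,a+90
        a=(a+90)%180-90
        out.append((round(u),round(v),round(cx),round(cy),round(z*1000),round(w),round(hh),round(a)))
    return sorted(out,key=lambda o:o[3])
E
python3 - <<'E'
from h import *
for n in('scene','top'):
    p,d=grab(n)
    x=soaps(n,p,d); print(n); [print(o) for o in x]
    if n=='top': r=(210,130,150,110)
    else: r=(210,210,160,140)
    x0,y0,w,h=r
    c=cv2.resize(p[y0:y0+h,x0:x0+w],None,fx=5,fy=5,interpolation=cv2.INTER_CUBIC) if n=='top' else cv2.resize(p[y0:y0+h,x0:x0+w],None,fx=4,fy=4,interpolation=cv2.INTER_CUBIC)
    c=cv2.convertScaleAbs(c,alpha=1.4)
    cv2.imwrite(f'pics/{n}c.png',c[...,::-1])
E
```

```text
scene
(134, 268, 502, -380, 39, 79, 40, -73)
(133, 245, 417, -369, 40, 78, 40, -83)
(146, 286, 577, -355, 40, 78, 40, 80)
(171, 254, 489, -255, 40, 80, 40, 77)
(167, 232, 401, -251, 40, 81, 41, -67)
(180, 277, 582, -248, 40, 79, 40, -83)
(192, 298, 661, -227, 39, 81, 39, -73)
(268, 283, 710, -1, 88, 142, 10, -83)
(304, 319, 862, 58, 104, 155, 15, -75)
(339, 311, 866, 163, 94, 129, 13, -86)
top
(445, 225, 495, -381, 37, 77, 37, -73)
(444, 255, 408, -370, 38, 78, 37, -83)
(435, 201, 568, -356, 37, 77, 36, 81)
(404, 231, 479, -255, 37, 77, 38, 77)
(404, 261, 393, -250, 37, 78, 37, -67)
(400, 200, 572, -248, 37, 78, 38, -83)
(391, 174, 652, -227, 38, 78, 38, -73)
(339, 270, 372, -61, 30, 70, 29, -65)
```

View pics/topc.png

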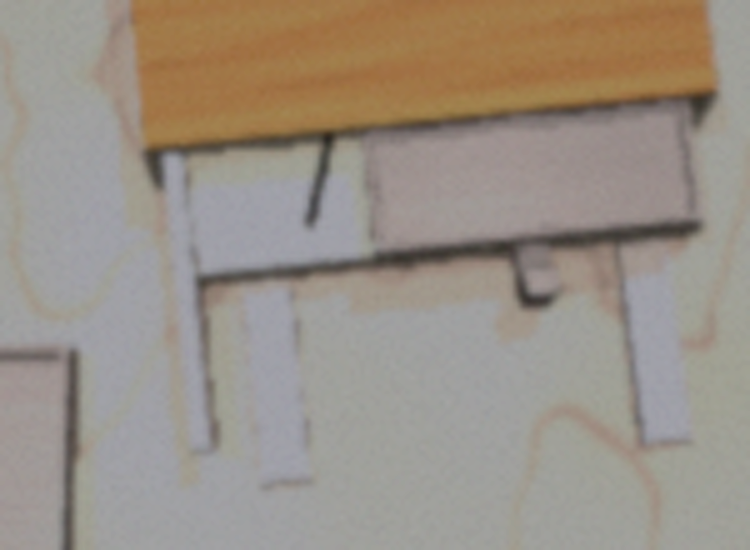

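View pics/scenec.png

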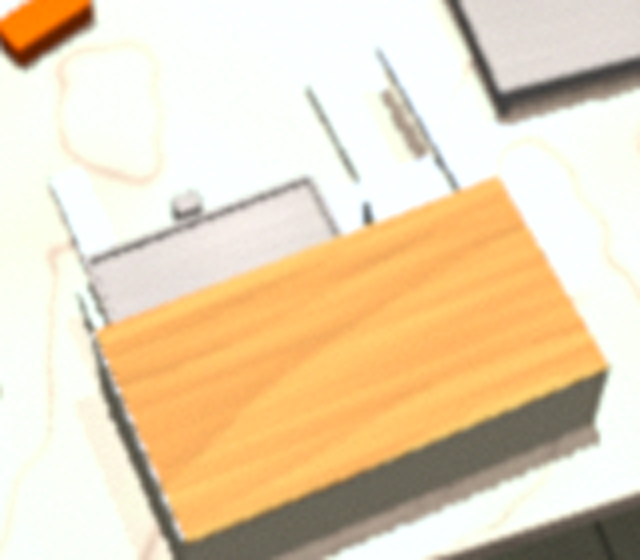

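The two views show seven olive bars on the board (top view columns 391–445, rows 174–255), with the orange bars lying apart from it. The scale is nearly closed, and its tab is near top (317,186) and scene (257,261). I'll localise the tab, dock and bay, and check the offset between the cameras.

Run:
```python
from h import *
np.set_printoptions(linewidth=220,suppress=True)
for n,(x0,y0,w,h) in dict(top=(308,174,18,20),scene=(248,250,20,20)).items():
    p,d=grab(n)
    u,v=np.meshgrid(np.arange(x0,x0+w),np.arange(y0,y0+h))
    X=bydepth(n,np.c_[u.ravel(),v.ravel()],d[v,u].ravel()).reshape(h,w,3)
    print(n); print((X[...,2]*1000).round().astype(int)); print('x',(X[:,w//2,0]*1000).round(), 'y',(X[h//2,:,1]*1000).round())
    print('gray');print(p[y0:y0+h,x0:x0+w].mean(2).round().astype(int))
    # table z at some places
    U,V=np.meshgrid(np.arange(0,560,4),np.arange(0,420,4)); A=bydepth(n,np.c_[U.ravel(),V.ravel()],d[V,U].ravel())
    k=(abs(A[:,2])<.012)&(A[:,0]>.2)&(A[:,0]<.9)&(abs(A[:,1])<.6); A=A[k]
    print('table plane', np.linalg.lstsq(np.c_[A[:,:2],np.ones(len(A))],A[:,2],rcond=None)[0].round(4))
    # roof: z ~96
    A=bydepth(n,np.c_[U.ravel(),V.ravel()],d[V,U].ravel())
    k=(abs(A[:,2]-.096)<.008)&(A[:,0]>.5)&(abs(A[:,1]-.1)<.3); 
    U,V=np.meshgrid(np.arange(560),np.arange(420)); A=bydepth(n,np.c_[U.ravel(),V.ravel()],d.ravel())
    hs=cv2.cvtColor(p,cv2.COLOR_RGB2HSV); k=(abs(A[:,2]-.096)<.01)&(A[:,0]>.5)&(abs(A[:,1]-.1)<.3)&(hs[...,1].ravel()>80)
    print('roof',cv2.boxPoints(cv2.minAreaRect((A[k,:2]*1000).astype(np.float32))).round(),np.median(A[k,2]))
```

```text
top
[[73 77 71 73 74 73 74 72 70 74 73 73 76 70 73 72 75 73]
 [70 74 70 76 72 73 73 75 77 71 76 77 81 77 80 79 80 78]
 [78 77 81 77 82 81 80 81 80 81 84 80 75 80 84 79 81 76]
 [83 81 79 79 79 77 78 82 76 77 74 72 73 72 73 45 49 46]
 [72 75 74 72 71 45 42 43 44 43 40 36 36 39 35 33 33 29]
 [42 34 39 33 34 37 36 35 38 34 36 32 20 23 20 21 22 17]
 [23 25 23 23 20 36 34 36 36 39 36 38  1  0  2 -1 -1 -2]
 [-4  1 -2  5  5 37 33 35 30 35 36 36  2  0 -2  0  0 -1]
 [ 1  0 -1 -3 -2 32 32 35 32 39 36 34 -1  4  2 -2  0  4]
 [ 2  3 -3  2  2 33 34 34 35 39 35 35 65  1 -4  0 -3 -2]
 [ 2  0  0 -5 -3 25 36 65 57 58 64 61 61 60  1 -1 -1 -4]
 [ 1  0 -1 -3 -4 23 46 62 62 65 63 64 62 61 -2 -1  5  0]
 [ 2 -2 -2  2  3 -2 47 65 65 62 67 61 60 63 -3 -3  3 -1]
 [ 1 -2  0  1  2  0 41 62 60 65 61 62 62 67 -1  2  1 -1]
 [ 0  0 -5  0 -1  2 39 61 65 62 65 67 57 60 -1 -2  0 -1]
 [-1  0  1  3 -3  2 34 57 54 55 57 51 52 49  0 -1 -1 -3]
 [ 0 -2 -2  4 -2 -2 35 47 41 41 41 35 40  0 -2 -1 -2  0]
 [-2 -5 -1  0 -1 -1 26 28 29 26  0  1 -2  9 -1  1  2  2]
 [ 2  1 -3 -2  1 -3 -1  0  0 -1 -1  0  1  0 -2  1  1 -4]
 [-2  3 -2 -2
[... 5237 characters left out ...]
 183 184 182 160 109  84  97  93  91  97 107 131 140 130 123 115 114 125 137]
 [183 183 184 183 169 126  95  99 108 119 121 115 118 114 106 118 136 146 156 164]
 [183 183 182 181 174 153 131 129 124 115 106 111 123 137 141 151 162 166 168 168]
 [182 179 175 170 161 142 124 118 111 104 114 136 153 161 165 165 168 169 168 169]
 [172 162 151 137 123 112 111 122 135 141 149 160 166 167 167 169 170 169 170 169]
 [143 124 110 105 115 133 141 149 159 163 163 168 167 168 168 169 169 169 172 169]
 [110 104 112 133 146 158 162 163 164 166 166 167 166 168 170 169 170 171 170 170]]
table plane [-0.0018 -0.0014  0.0038]
roof [[ 682.  222.]
 [ 712. -109.]
 [ 894.  -92.]
 [ 864.  239.]] 0.09770152120534073
```

```bash
cat >> h.py <<'E'
from scipy.spatial.transform import Rotation as Ro
def plan(wps,start=None):
    """wps: (x,y,z mm, yaw deg). prints per-waypoint tool-frame shift cm + turn about tool z"""
    s=observe(); p=s['position']*1000; r=s['tool_rot']; R=Ro.from_euler('xyz',r); 
    print('at',p.round(1),np.degrees(r).round(1),'w',round(s['grip_width']*1000,1),'ff',round(s['finger_force'],1),'F',s['force'].round(1),'t',round(s['clock'],2))
    for x,y,z,yaw in wps:
        dp=R.inv().apply(np.array([x,y,z])-p)/10
        T=Ro.from_euler('xyz',[180,0,yaw],degrees=True); T2=Ro.from_euler('xyz',[180,0,yaw+180],degrees=True)
        if (R.inv()*T).magnitude()>(R.inv()*T2).magnitude(): T=T2
        v=(R.inv()*T).as_rotvec()
        print((x,y,z,yaw),'->',dp.round(2),v.round(3),'rows>=',round(max(np.linalg.norm(dp)/5,np.degrees(np.linalg.norm(v))/8.59),1))
        p=np.array([x,y,z]); R=T
def blobs(n,p,d,lo,hi,reg):
    U,V=np.meshgrid(np.arange(560),np.arange(420)); A=bydepth(n,np.c_[U.ravel(),V.ravel()],d.ravel()).reshape(420,560,3)*1000
    x0,x1,y0,y1=reg
    m=((A[...,2]>lo)&(A[...,2]<hi)&(A[...,0]>x0)&(A[...,0]<x1)&(A[...,1]>y0)&(A[...,1]<y1)).astype(np.uint8)
    k,l,st,_=cv2.connectedComponentsWithStats(m,connectivity=4)
    out=[]
    for i in range(1,k):
        if st[i,4]<40: continue
        Q=A[l==i]; (cx,cy),(w,h),a=cv2.minAreaRect(Q[:,:2].astype(np.float32))
        if w<h:w,h,a=h,w,a+90
        out.append(np.r_[cx,cy,np.median(Q[:,2]),w,h,(a+90)%180-90].round())
    return sorted(out,key=lambda o:o[1])
E
python3 - <<'E'
from h import *
for n in('scene','top'):
    p,d=grab(n); print(n)
    for b in blobs(n,p,d,28,48,(330,720,-450,-180)): print(b)
    print('caddy')
    for b in blobs(n,p,d,16,60,(250,800,100,600)): print(b)
    for b in blobs(n,p,d,20,32,(250,800,100,420)): print(b)
y=5.4
plan([(555,-10,150,y),(612,-4,110,y),(612,-4,38,y)])
E
```

```text
scene
[ 498. -383.   39.   80.   44.  -71.]
[ 411. -371.   40.   80.   43.  -87.]
[ 573. -357.   39.   80.   43.   80.]
[ 483. -258.   40.   79.   43.   77.]
[ 395. -251.   40.   79.   46.  -68.]
[ 577. -250.   39.   79.   44.  -80.]
[ 655. -230.   39.   79.   43.  -72.]
caddy
[631. 153.  47. 106.  64. -84.]
[474. 432.  30. 323. 230.  89.]
[464. 351.  28. 207. 140.  -2.]
top
[ 497. -379.   37.   80.   39.  -72.]
[ 412. -368.   38.   81.   37.  -81.]
[ 571. -353.   37.   82.   39.   82.]
[ 482. -254.   37.   80.   39.   77.]
[ 394. -247.   37.   82.   39.  -65.]
[ 576. -246.   37.   78.   39.  -82.]
[ 656. -225.   37.   79.   39.  -72.]
caddy
[612. 155.  45. 184. 125.   6.]
[475. 421.  26. 293. 221.  89.]
[472. 351.  26. 212. 140.  -0.]
at [ 259.2 -568.6  231.2] [-180.     0.    24.5] w 85.3 ff 0.0 F [-0.2  0.6  0.7] t 0.4
(555, -10, 150, 5.4) -> [ 50.09 -38.56   8.13] [-0.     0.     0.334] rows>= 12.7
(612, -4, 110, 5.4) -> [ 5.73 -0.06  4.  ] [0. 0. 0.] rows>= 1.4
(612, -4, 38, 5.4) -> [-0.  -0.   7.2] [0. 0. 0.] rows>= 1.4
```

>>> play_rows([
  [4,-3,0,0,0,0.07,0.06],
  [8,-6,0,0,0,0.15,0.06],
  [12,-9,0,0,0,0.23,0.06],
  [15.5,-12,0,0,0,0.3,0.06],
  [18,-14,0,0,0,0.334,0.06],
], squeeze=40)

```text
clock: 0.9
position: [0.3662, -0.3638, 0.2315]
tool_rot: [-3.141, -0.0, 0.093]
force: [0.9, -0.5, 0.6]
grip_width: 0.0453
finger_force: 0.0
```

```bash
python3 -c "
from h import *
plan([(480,-130,190,5.4),(570,-8,130,5.4),(612,-4,110,5.4),(612,-4,38,5.4)])"
```

```text
at [ 366.2 -363.8  231.5] [-180.    -0.     5.3] w 45.3 ff 0.0 F [ 0.9 -0.5  0.6] t 0.9
(480, -130, 190, 5.4) -> [ 13.5  -22.22   4.16] [-0.    -0.    -0.001] rows>= 5.3
(570, -8, 130, 5.4) -> [ 10.11 -11.3    6.  ] [0. 0. 0.] rows>= 3.3
(612, -4, 110, 5.4) -> [ 4.22 -0.    2.  ] [0. 0. 0.] rows>= 0.9
(612, -4, 38, 5.4) -> [-0.  -0.   7.2] [0. 0. 0.] rows>= 1.4
```

>>> play_rows([
  [2,-3,0.5,0,0,0,0.06],
  [4.5,-7,1.5,0,0,0,0.06],
  [7,-11,2.5,0,0,0,0.06],
  [9.5,-15,3.5,0,0,0,0.06],
  [12,-19,4.5,0,0,0,0.06],
])

```text
clock: 1.4
position: [0.4673, -0.1645, 0.1862]
tool_rot: [3.141, -0.001, 0.093]
force: [1.2, -0.4, 0.3]
grip_width: 0.0455
finger_force: 0.0
```

>>> play_rows([
  [2,-3.5,1,0,0,0,0.06],
  [4.5,-7,2,0,0,0,0.06],
  [7,-10,3,0,0,0,0.06],
  [9.5,-12.5,4.5,0,0,0,0.06],
  [11,-14,5.5,0,0,0,0.06],
])

```text
clock: 1.9
position: [0.5642, -0.0137, 0.1305]
tool_rot: [-3.141, -0.0, 0.096]
force: [-0.8, -0.5, -0.1]
grip_width: 0.0453
finger_force: 0.0
```

```bash
python3 -c "
from h import *
plan([(612,-4,85,5.4),(612,-4,38,5.4)])"
```

```text
at [564.2 -13.7 130.5] [-180.    -0.     5.5] w 45.3 ff 0.0 F [-0.8 -0.5 -0.1] t 1.9
(612, -4, 85, 5.4) -> [ 4.85 -0.5   4.55] [-0.001 -0.     0.002] rows>= 1.3
(612, -4, 38, 5.4) -> [-0.  -0.   4.7] [0. 0. 0.] rows>= 0.9
```

>>> play_rows([
  [1.5,-0.2,1,0,0,0,0.06],
  [3,-0.4,2,0,0,0,0.06],
  [4.4,-0.5,3,0,0,0,0.06],
  [4.8,-0.5,4.2,0,0,0,0.06],
  [4.8,-0.5,4.5,0,0,0,0.06],
])

```text
clock: 2.4
position: [0.6097, -0.0071, 0.0848]
tool_rot: [-3.141, 0.002, 0.094]
force: [-0.8, 0.1, 0.1]
grip_width: 0.0454
finger_force: 0.0
```

```bash
python3 -c "
from h import *
p,d=grab('top'); q,e=grab('scene')
a=cv2.resize(p[150:220,270:370],None,fx=4,fy=4); b=cv2.resize(q[220:290,210:310],None,fx=4,fy=4)
cv2.imwrite('pics/tabchk.png',cv2.convertScaleAbs(np.hstack([a,b]),alpha=1.3)[...,::-1])
plan([(612,-4,38,5.4)])"
```

```text
at [609.5  -7.3  85.8] [1.8e+02 1.0e-01 5.4e+00] w 45.2 ff 0.0 F [-0.5 -0.2 -0.4] t 2.5
(612, -4, 38, 5.4) -> [ 0.29 -0.31  4.78] [ 0.     0.001 -0.001] rows>= 1.0
```

View pics/tabchk.png

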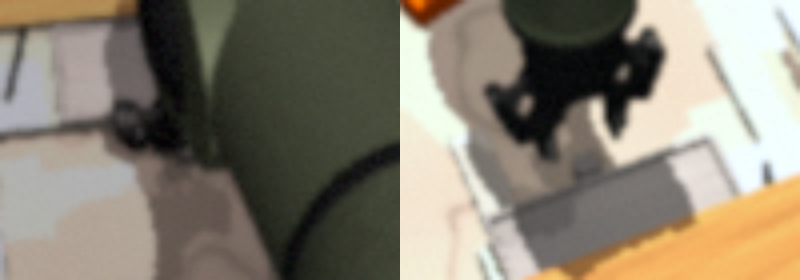

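The right half shows the open fingers above and on both sides of the tab (about (585,165) in the crop). I'll lower and close.

>>> play_rows([
  [0.1,-0.1,1,0,0,0,0.06],
  [0.2,-0.2,2,0,0,0,0.06],
  [0.3,-0.3,3,0,0,0,0.06],
  [0.3,-0.3,4,0,0,0,0.06],
  [0.3,-0.3,4.6,0,0,0,0.06],
])

```text
clock: 3.0
position: [0.6126, -0.0038, 0.039]
tool_rot: [-3.142, 0.001, 0.094]
force: [-0.1, -0.6, 0.4]
grip_width: 0.0446
finger_force: 0.0
```

>>> play_rows([
  [0,0,0,0,0,0,-1],
  [0,0,0,0,0,0,-1],
  [0,0,0,0,0,0,-1],
  [0,0,0,0,0,0,-1],
  [0,0,0,0,0,0,-1],
], squeeze=50)

```text
clock: 3.5
position: [0.6131, -0.0047, 0.0404]
tool_rot: [3.141, -0.0, 0.093]
force: [2.5, -5.9, -7.0]
grip_width: 0.0188
finger_force: 50.2
```

```bash
python3 -c "
from h import *
plan([])"
```

```text
at [613.1  -4.7  40.4] [180.   -0.    5.3] w 18.8 ff 50.2 F [ 2.5 -5.9 -7. ] t 3.5
```

>>> play_rows([
  [-1,0,0,0,0,0,-1],
  [-2.2,0,0,0,0,0,-1],
  [-3.5,0,0,0,0,0,-1],
  [-4.8,0,0,0,0,0,-1],
  [-6,0,0,0,0,0,-1],
])

```text
clock: 4.0
position: [0.5534, -0.0103, 0.0404]
tool_rot: [3.141, -0.001, 0.093]
force: [5.6, -6.7, -14.1]
grip_width: 0.0193
finger_force: 50.7
```

>>> play_rows([
  [-1,0,0,0,0,0,-1],
  [-2.2,0,0,0,0,0,-1],
  [-3.5,0,0,0,0,0,-1],
  [-4.5,0,0,0,0,0,-1],
  [-5.5,0,0,0,0,0,-1],
])

```text
clock: 4.5
position: [0.4987, -0.0154, 0.0404]
tool_rot: [3.141, -0.001, 0.093]
force: [5.7, -7.0, -16.6]
grip_width: 0.0189
finger_force: 50.4
```

```bash
python3 -c "
from h import *
plan([])"
```

```text
at [498.7 -15.4  40.4] [ 1.8e+02 -1.0e-01  5.3e+00] w 18.9 ff 50.4 F [  5.7  -7.  -16.6] t 4.5
```

>>> play_rows([
  [-0.4,0,0,0,0,0,-1],
  [-0.8,0,0,0,0,0,-1],
  [-1.2,0,0,0,0,0,-1],
  [-1.5,0,0,0,0,0,-1],
  [-1.8,0,0,0,0,0,-1],
])

```text
clock: 5.0
position: [0.4883, -0.0164, 0.0416]
tool_rot: [3.141, -0.015, 0.093]
force: [54.3, -7.0, -42.1]
grip_width: 0.0186
finger_force: 50.5
```

```bash
python3 -c "
from h import *
p,d=grab('scene'); b=cv2.resize(p[190:330,210:370],None,fx=4,fy=4); cv2.imwrite('pics/pull.png',b[...,::-1])
for n in('scene','top'):
  p,d=grab(n); print(n,blobs(n,p,d,87,104,(600,1000,-200,300)))
plan([])"
```

```text
scene [array([787.,  65.,  98., 337., 186., -85.])]
top [array([789.,  67.,  96., 336., 182., -85.])]
at [488.  -16.4  41.7] [180.   -0.8   5.3] w 18.7 ff 51.9 F [ 38.4  -7.3 -28.8] t 5.15
```

View pics/pull.png

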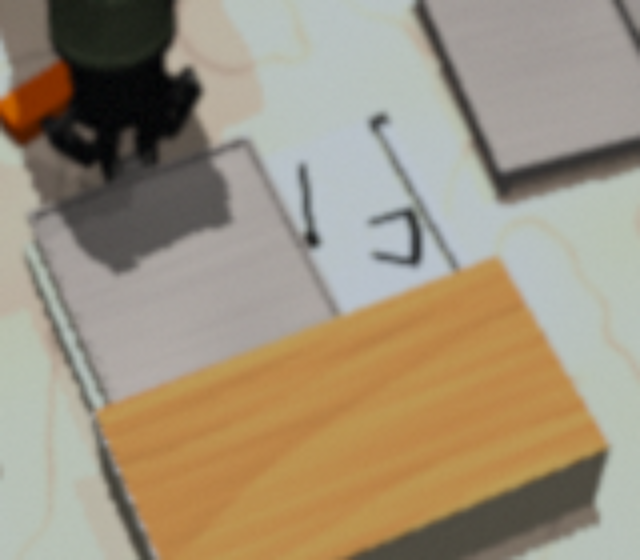

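The scale is out against its stop: the force jumped to 54 N, and the dark lock button shows at crop (378,122). The dial now has its two long marks exposed near (395,235). I'll release, rise and head for the first bar.

>>> play_rows([
  [0,0,0,0,0,0,0.06],
  [0,0,0,0,0,0,0.06],
  [0,0,0,0,0,0,0.06],
  [0,0,-0.5,0,0,0,0.06],
  [0,0,-2,0,0,0,0.06],
])

```text
clock: 5.65
position: [0.4799, -0.0161, 0.06]
tool_rot: [-3.141, 0.002, 0.094]
force: [0.5, -0.8, 0.1]
grip_width: 0.0453
finger_force: 0.0
```

>>> play_rows([
  [0,0,-3,0,0,0,0.3],
  [0,0,-6,0,0,0,0.3],
  [0,2,-9,0,0,0.05,0.3],
  [0,5,-11,0,0,0.15,0.3],
  [0,9,-13,0,0,0.3,0.3],
])

```text
clock: 6.15
position: [0.4891, -0.1057, 0.1921]
tool_rot: [-3.141, -0.001, -0.208]
force: [0.8, -0.7, -0.4]
grip_width: 0.0556
finger_force: 0.0
```

```bash
python3 -c "
from h import *
print(observe()['qpos'].round(2))
plan([(580,-200,150,-72),(656,-228,100,-72),(656,-228,15,-72)])"
```

```text
[ 0.12  0.38 -0.03  1.96  0.01  0.8  -1.7 ]
at [ 489.1 -105.7  192.1] [-1.799e+02 -1.000e-01 -1.190e+01] w 55.6 ff 0.0 F [ 0.8 -0.7 -0.4] t 6.15
(580, -200, 150, -72) -> [10.84  7.36  4.21] [-1.000e-03 -0.000e+00  1.049e+00] rows>= 7.0
(656, -228, 100, -72) -> [ 5.01 -6.36  5.  ] [0. 0. 0.] rows>= 1.9
(656, -228, 15, -72) -> [ 0.  -0.   8.5] [0. 0. 0.] rows>= 1.7
```

```bash
sed -i 's/        if (R.inv()\*T).mag.*$/        if not exact and (R.inv()*T).magnitude()>(R.inv()*T2).magnitude(): T=T2/; s/def plan(wps,start=None)/def plan(wps,exact=True)/' h.py; python3 -c "
from h import *
plan([(520,-120,170,30),(590,-180,140,70),(656,-228,110,108),(656,-228,15,108)])"
```

```text
at [ 489.1 -105.7  192.1] [-1.799e+02 -1.000e-01 -1.190e+01] w 55.6 ff 0.0 F [ 0.8 -0.7 -0.4] t 6.15
(520, -120, 170, 30) -> [3.32 0.76 2.21] [-0.001 -0.001 -0.731] rows>= 4.9
(590, -180, 140, 70) -> [3.06 8.7  3.  ] [ 0.     0.    -0.698] rows>= 4.7
(656, -228, 110, 108) -> [-2.25  7.84  3.  ] [ 0.     0.    -0.663] rows>= 4.4
(656, -228, 15, 108) -> [ 0.  -0.   9.5] [0. 0. 0.] rows>= 1.9
```

>>> play_rows([
  [0.7,0.2,0.5,0,0,-0.146,0.41],
  [1.3,0.3,1,0,0,-0.292,0.41],
  [2,0.5,1.4,0,0,-0.438,0.41],
  [2.7,0.6,1.8,0,0,-0.584,0.41],
  [3.3,0.8,2.2,0,0,-0.73,0.41],
])

```text
clock: 6.65
position: [0.5199, -0.1204, 0.1685]
tool_rot: [-3.142, -0.0, 0.53]
force: [0.7, -0.5, 0.4]
grip_width: 0.0603
finger_force: 0.0
```

>>> play_rows([
  [0.6,1.7,0.6,0,0,-0.14,0.41],
  [1.2,3.5,1.2,0,0,-0.28,0.41],
  [1.8,5.2,1.8,0,0,-0.42,0.41],
  [2.4,7,2.4,0,0,-0.56,0.41],
  [3,8.7,3,0,0,-0.698,0.41],
])

```text
clock: 7.15
position: [0.5896, -0.1814, 0.1384]
tool_rot: [-3.141, 0.0, 1.227]
force: [-0.8, 0.3, -0.3]
grip_width: 0.0603
finger_force: 0.0
```

>>> play_rows([
  [-0.5,1.6,0.6,0,0,-0.13,0.41],
  [-0.9,3.2,1.2,0,0,-0.27,0.41],
  [-1.4,4.7,1.8,0,0,-0.4,0.41],
  [-1.8,6.3,2.4,0,0,-0.53,0.41],
  [-2.2,7.8,3,0,0,-0.663,0.41],
])

```text
clock: 7.65
position: [0.6553, -0.2286, 0.1084]
tool_rot: [-3.141, 0.0, 1.89]
force: [0.2, -0.2, 0.9]
grip_width: 0.06
finger_force: 0.0
```

```bash
python3 -c "
from h import *
p,d=grab('scene'); print([b for b in blobs('scene',p,d,28,48,(330,720,-450,-180))]); b=cv2.resize(p[200:340,100:260],None,fx=4,fy=4); cv2.imwrite('pics/g1.png',b[...,::-1])
print(observe()['qpos'].round(2))
plan([(656,-228,50,108),(656,-228,15,108)])"
```

```text
[array([ 499., -383.,   39.,   81.,   44.,  -70.]), array([ 410., -372.,   39.,   80.,   43.,  -81.]), array([ 573., -357.,   40.,   79.,   42.,   82.]), array([ 579., -270.,   40.,   41.,   40.,   13.]), array([ 656., -229.,   39.,   79.,   42.,  -73.])]
[ 0.54  0.81 -0.49  1.47  0.43  0.97  0.27]
at [ 656.1 -230.2  107.2] [-180.     0.   108.7] w 60.3 ff 0.0 F [-2.9 -1.  -2. ] t 7.7
(656, -228, 50, 108) -> [0.21 0.06 5.72] [-0.001  0.     0.013] rows>= 1.1
(656, -228, 15, 108) -> [ 0.  -0.   3.5] [0. 0. 0.] rows>= 0.7
```

View pics/g1.png

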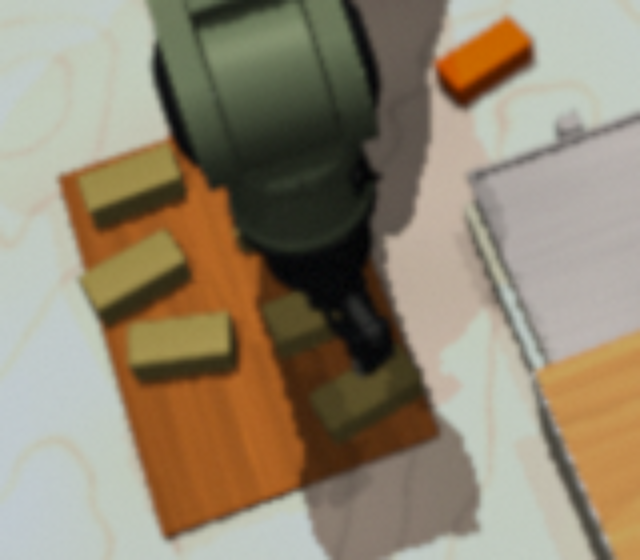

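The gripper is above the first bar (crop (370,385)), so I'll go down and grasp it.

>>> play_rows([
  [0.2,0,2,0,0,0.01,0.41],
  [0.2,0,4,0,0,0.01,0.41],
  [0.2,0,6,0,0,0.01,0.41],
  [0.2,0,8,0,0,0.01,0.41],
  [0.2,0,9.2,0,0,0.01,0.41],
])

```text
clock: 8.2
position: [0.6537, -0.226, 0.0148]
tool_rot: [-3.14, -0.001, 1.874]
force: [-0.2, 0.2, 0.3]
grip_width: 0.0603
finger_force: 0.0
```

>>> play_rows([
  [0,0,0,0,0,0,-1],
  [0,0,0,0,0,0,-1],
  [0,0,0,0,0,0,-1],
  [0,0,0,0,0,0,-1],
  [0,0,0,0,0,0,-1],
])

```text
clock: 8.7
position: [0.6546, -0.2264, 0.0168]
tool_rot: [3.141, 0.0, 1.875]
force: [-1.0, -0.7, -1.2]
grip_width: 0.037
finger_force: 50.7
```

>>> play_rows([
  [0,0,-1,0,0,0,-1],
  [0,0,-3,0,0,0,-1],
  [0,0,-6,0,0,0,-1],
  [0,0,-9,0,0,0,-1],
  [0,0,-12,0,0,0,-1],
])

```text
clock: 9.2
position: [0.6546, -0.2262, 0.1395]
tool_rot: [3.14, 0.001, 1.875]
force: [0.0, -0.5, -0.6]
grip_width: 0.0373
finger_force: 50.8
```

Run:
```python
from h import *
U,V=np.meshgrid(np.arange(560),np.arange(420))
for n in('top','scene'):
    p,d=grab(n); A=bydepth(n,np.c_[U.ravel(),V.ravel()],d.ravel())*1000
    # rotate into scale frame about dock yaw
    y=np.radians(5.35); c,s=np.cos(y),np.sin(y)
    k=(A[:,2]>66)&(A[:,2]<88)&(A[:,0]>480)&(A[:,0]<730)&(A[:,1]>-140)&(A[:,1]<120)
    Q=A[k]; L=np.c_[Q[:,0]*c+Q[:,1]*s,-Q[:,0]*s+Q[:,1]*c]
    print(n,k.sum(),np.percentile(L,[0.5,2,98,99.5],axis=0).round(1).tolist(),'floor',np.median(Q[:,2]))
    k=(A[:,2]>40)&(A[:,2]<50)&(A[:,0]>480)&(A[:,0]<730)&(A[:,1]>80)&(A[:,1]<260); Q=A[k]
    print('deck',k.sum(),cv2.boxPoints(cv2.minAreaRect(Q[:,:2].astype(np.float32))).round().tolist())
    # bay floor
    k=(A[:,2]>20)&(A[:,2]<32)&(A[:,0]>300)&(A[:,0]<700)&(A[:,1]>240)&(A[:,1]<400);Q=A[k]
    print('bay',np.median(Q[:,2]),np.percentile(Q,[1,99],axis=0).round().tolist())
    cv2.imwrite(f'pics/cad_{n}.png',cv2.resize(p[185:290,70:240],None,fx=4,fy=4)[...,::-1]) if n=='top' else 0
plan([(640,-130,170,100)])
```

```text
top 4390 [[509.2, -156.0], [511.5, -153.0], [695.6, 30.4], [698.4, 33.3]] floor 73.89287542477669
deck 2203 [[496.0, 206.0], [508.0, 80.0], [709.0, 99.0], [697.0, 225.0]]
bay 25.604786984909335 [[369.0, 275.0, 21.0], [577.0, 399.0, 31.0]]
scene 3184 [[503.9, -158.4], [509.5, -156.1], [686.1, 28.4], [689.6, 31.0]] floor 76.98077728773083
deck 965 [[495.0, 187.0], [504.0, 89.0], [667.0, 104.0], [659.0, 202.0]]
bay 27.888779061786444 [[363.0, 272.0, 21.0], [581.0, 399.0, 32.0]]
at [ 656.7 -226.6  142.6] [179.6   0.2 107.4] w 37.0 ff 51.0 F [ 0.5  0.3 -1. ] t 9.3
(640, -130, 170, 100) -> [ 9.71  1.32 -2.77] [0.006 0.004 0.129] rows>= 2.0
```

View pics/cad_top.png

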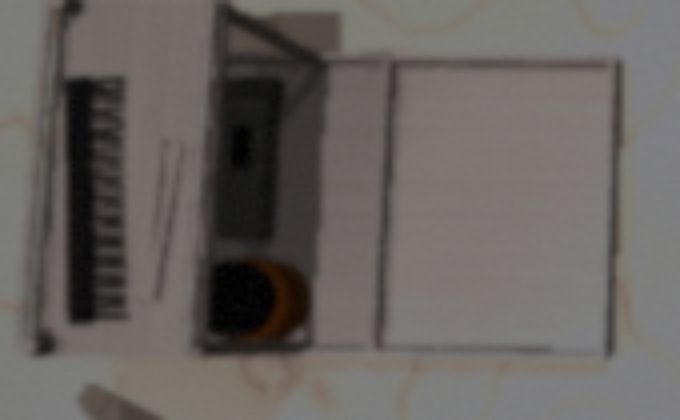

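Run:
```python
from h import *
q=np.array([(392,65),(618,63),(608,350),(378,348)])/4+[70,185]
P=onplane('top',q,.042)[:,:2]*1000; print(P.round(),P.mean(0).round(), [np.linalg.norm(P[i]-P[i-1]).round() for i in range(4)])
plan([(660,-140,175,95.35),(647.9,-44.8,115,95.35),(647.9,-44.8,83,95.35)])
```

```text
[[575. 434.]
 [575. 269.]
 [367. 274.]
 [370. 439.]] [472. 354.] [np.float64(205.0), np.float64(166.0), np.float64(208.0), np.float64(164.0)]
at [ 656.7 -226.6  142.6] [179.6   0.2 107.4] w 37.0 ff 51.0 F [ 0.5  0.3 -1. ] t 9.3
(660, -140, 175, 95.35) -> [ 8.15  2.93 -3.25] [0.007 0.003 0.21 ] rows>= 1.9
(647.9, -44.8, 115, 95.35) -> [ 9.59 -0.32  6.  ] [0. 0. 0.] rows>= 2.3
(647.9, -44.8, 83, 95.35) -> [ 0.  -0.   3.2] [0. 0. 0.] rows>= 0.6
```

The bay is empty, with its interior at crop columns 392–618 and rows 65–350, centred near (472,354) mm. The bar is held at 37 mm width, so I'll place it on the pan's rear-right spot.

>>> play_rows([
  [1,0.3,0,0,0,0.04,-1],
  [3,1,0,0,0,0.1,-1],
  [5,2,-0.5,0,0,0.16,-1],
  [7.2,2.7,-1,0,0,0.21,-1],
  [8.1,2.9,-1,0,0,0.21,-1],
])

```text
clock: 9.8
position: [0.6584, -0.1375, 0.148]
tool_rot: [3.14, -0.001, 1.666]
force: [0.2, 1.0, -1.0]
grip_width: 0.0368
finger_force: 51.0
```

>>> play_rows([
  [2,0,0,0,0,0,-1],
  [4.5,-0.1,0.5,0,0,0,-1],
  [7,-0.2,1.5,0,0,0,-1],
  [9,-0.3,2.5,0,0,0,-1],
  [9.6,-0.3,3.5,0,0,0,-1],
])

```text
clock: 10.3
position: [0.6457, -0.0431, 0.1115]
tool_rot: [3.141, -0.001, 1.668]
force: [-0.2, 0.2, -1.6]
grip_width: 0.0374
finger_force: 51.0
```

Run:
```python
from h import *
plan([(647.9,-44.8,83,95.35)])
```

```text
at [645.7 -43.1 111.5] [180.   -0.   95.6] w 37.4 ff 51.0 F [-0.2  0.2 -1.6] t 10.3
(647.9, -44.8, 83, 95.35) -> [-0.19  0.2   2.85] [ 0.001 -0.001  0.004] rows>= 0.6
```

>>> play_rows([
  [-0.1,0.1,0.8,0,0,0,-1],
  [-0.1,0.2,1.6,0,0,0,-1],
  [-0.1,0.2,2.3,0,0,0,-1],
  [-0.1,0.2,2.8,0,0,0,-1],
  [-0.1,0.2,2.8,0,0,0,-1],
])

```text
clock: 10.8
position: [0.6476, -0.0464, 0.0825]
tool_rot: [-3.141, -0.0, 1.664]
force: [-1.0, -0.9, -1.1]
grip_width: 0.0371
finger_force: 51.0
```

>>> play_rows([
  [0,0,0,0,0,0,0.25],
  [0,0,0,0,0,0,0.25],
  [0,0,0,0,0,0,0.25],
  [0,0,-0.5,0,0,0,0.25],
  [0,0,-2.5,0,0,0,0.25],
])

```text
clock: 11.3
position: [0.647, -0.0457, 0.1074]
tool_rot: [-3.139, -0.0, 1.665]
force: [0.0, -0.1, -0.3]
grip_width: 0.0535
finger_force: 0.0
```

>>> play_rows([
  [0,0,-3,0,0,0,0.41],
  [-2,0,-6,0,0,0,0.41],
  [-6,0,-7,0,0,0,0.41],
  [-11,0,-7,0,0,0,0.41],
  [-16,0,-7,0,0,0,0.41],
])

```text
clock: 11.8
position: [0.6632, -0.2067, 0.1797]
tool_rot: [3.14, 0.001, 1.666]
force: [1.0, -0.1, -1.2]
grip_width: 0.0603
finger_force: 0.0
```

Run:
```python
from h import *
p,d=grab('scene'); cv2.imwrite('pics/b1.png',cv2.resize(p[170:330,100:360],None,fx=3,fy=3)[...,::-1])
for n in('scene','top'):
    p,d=grab(n); print(n,[b.tolist() for b in blobs(n,p,d,28,48,(330,720,-450,-180))],[b.tolist() for b in blobs(n,p,d,88,120,(500,690,-110,90))])
plan([(577,-248,110,99),(577,-248,15,99)])
```

```text
scene [[498.0, -383.0, 39.0, 80.0, 45.0, -73.0], [411.0, -371.0, 40.0, 79.0, 46.0, -84.0], [574.0, -358.0, 39.0, 80.0, 45.0, 78.0], [480.0, -280.0, 39.0, 39.0, 36.0, -16.0], [578.0, -262.0, 39.0, 54.0, 43.0, -84.0]] [[647.0, -50.0, 102.0, 81.0, 43.0, -85.0]]
top [[497.0, -379.0, 37.0, 79.0, 39.0, -72.0], [412.0, -368.0, 38.0, 80.0, 37.0, -81.0], [571.0, -354.0, 37.0, 82.0, 38.0, 81.0], [482.0, -253.0, 37.0, 80.0, 38.0, 77.0], [394.0, -248.0, 37.0, 83.0, 39.0, -67.0], [576.0, -246.0, 37.0, 79.0, 39.0, -82.0]] [[647.0, -48.0, 100.0, 81.0, 39.0, -84.0]]
at [ 662.3 -209.4  178.4] [-1.80e+02  1.00e-01  9.51e+01] w 60.3 ff 0.0 F [-0.   1.4  0.3] t 11.95
(577, -248, 110, 99) -> [-3.08 -8.84  6.84] [-0.     0.001 -0.068] rows>= 2.3
(577, -248, 15, 99) -> [ 0.  -0.   9.5] [0. 0. 0.] rows>= 1.9
```

View pics/b1.png

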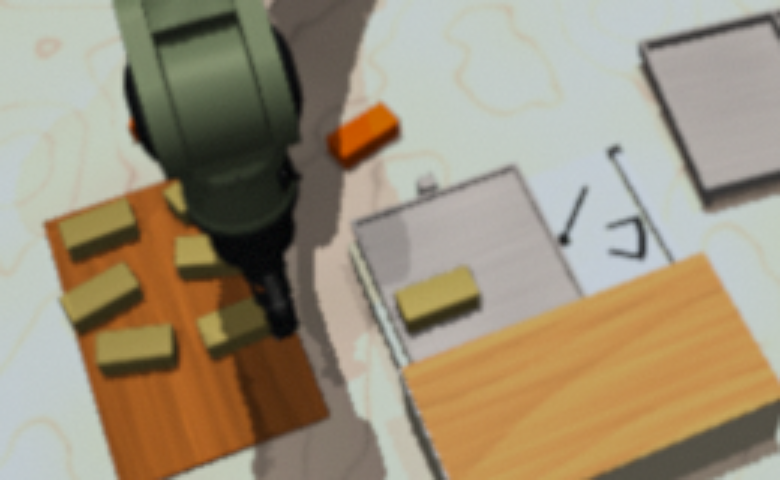

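The bar lies on the pan (crop (437,298)) and the pointer has turned clockwise to about crop (575,212). Next is the second bar.

>>> play_rows([
  [-0.8,-2,1.5,0,0,-0.02,0.41],
  [-1.6,-4.5,3,0,0,-0.04,0.41],
  [-2.5,-7,5,0,0,-0.06,0.41],
  [-3.1,-8.8,7,0,0,-0.068,0.41],
  [-3.1,-8.8,8,0,0,-0.068,0.41],
])

```text
clock: 12.45
position: [0.5757, -0.2451, 0.0973]
tool_rot: [-3.139, -0.0, 1.732]
force: [0.1, -0.4, -0.4]
grip_width: 0.0604
finger_force: 0.0
```

```bash
python3 -c "
from h import *
plan([(577,-248,15,99)])"
```

```text
at [ 575.7 -245.1   97.3] [-179.9   -0.    99.2] w 60.4 ff 0.0 F [ 0.1 -0.4 -0.4] t 12.45
(577, -248, 15, 99) -> [-0.31  0.1   8.23] [-0.003 -0.     0.004] rows>= 1.6
```

>>> play_rows([
  [-0.2,0.1,2,0,0,0,0.41],
  [-0.3,0.1,4,0,0,0,0.41],
  [-0.3,0.1,6,0,0,0,0.41],
  [-0.3,0.1,7.6,0,0,0,0.41],
  [-0.3,0.1,8.2,0,0,0,0.41],
])

```text
clock: 12.95
position: [0.5797, -0.2459, 0.0151]
tool_rot: [-3.141, -0.001, 1.734]
force: [-0.2, -0.6, -0.2]
grip_width: 0.0602
finger_force: 0.0
```

>>> play_rows([
  [0,0,0,0,0,0,-1],
  [0,0,0,0,0,0,-1],
  [0,0,0,0,0,0,-1],
  [0,0,0,0,0,0,-1],
  [0,0,0,0,0,0,-1],
])

```text
clock: 13.45
position: [0.5801, -0.2471, 0.017]
tool_rot: [3.141, 0.0, 1.733]
force: [-0.3, -0.0, 7.2]
grip_width: 0.037
finger_force: 52.0
```

>>> play_rows([
  [0,0,-1,0,0,0,-1],
  [0,0,-3,0,0,0,-1],
  [0,0,-6,0,0,0,-1],
  [0,0,-9,0,0,0,-1],
  [0,0,-12,0,0,0,-1],
])

```text
clock: 13.95
position: [0.5796, -0.2469, 0.1381]
tool_rot: [3.141, -0.0, 1.733]
force: [-0.1, -0.9, -1.0]
grip_width: 0.0367
finger_force: 51.1
```

```bash
python3 -c "
from h import *
plan([(600,-120,150,95.35),(640,40.8,150,95.35),(640,40.8,80,95.35)])"
```

```text
at [ 579.6 -246.9  138.1] [180.   -0.   99.3] w 36.7 ff 51.1 F [-0.1 -0.9 -1. ] t 13.95
(600, -120, 150, 95.35) -> [12.2   4.07 -1.18] [ 0.    -0.     0.069] rows>= 2.6
(640, 40.8, 150, 95.35) -> [15.64  5.48  0.  ] [0. 0. 0.] rows>= 3.3
(640, 40.8, 80, 95.35) -> [ 0. -0.  7.] [0. 0. 0.] rows>= 1.4
```

>>> play_rows([
  [2,0.5,-0.3,0,0,0.02,-1],
  [5,1.5,-0.8,0,0,0.05,-1],
  [8.5,2.8,-1.2,0,0,0.069,-1],
  [11,3.7,-1.2,0,0,0.069,-1],
  [12.2,4.1,-1.2,0,0,0.069,-1],
])

```text
clock: 14.45
position: [0.601, -0.117, 0.1493]
tool_rot: [3.141, -0.001, 1.667]
force: [0.5, 0.1, -1.5]
grip_width: 0.0369
finger_force: 51.1
```

>>> play_rows([
  [3,1,0,0,0,0,-1],
  [7,2.5,0,0,0,0,-1],
  [11,4,0.5,0,0,0,-1],
  [14.3,5.1,1.5,0,0,0,-1],
  [15.6,5.5,3,0,0,0,-1],
])

```text
clock: 14.95
position: [0.6415, 0.0442, 0.1189]
tool_rot: [3.14, -0.001, 1.667]
force: [0.6, -1.1, -0.2]
grip_width: 0.0372
finger_force: 51.1
```

```bash
python3 -c "
from h import *
plan([(640,40.8,80,95.35)])"
```

```text
at [641.5  44.2 118.9] [ 1.799e+02 -1.000e-01  9.550e+01] w 37.2 ff 51.1 F [ 0.6 -1.1 -0.2] t 14.95
(640, 40.8, 80, 95.35) -> [-0.33 -0.19  3.89] [ 0.002 -0.001  0.003] rows>= 0.8
```

>>> play_rows([
  [-0.2,-0.1,1,0,0,0,-1],
  [-0.3,-0.2,2,0,0,0,-1],
  [-0.3,-0.2,3,0,0,0,-1],
  [-0.3,-0.2,3.8,0,0,0,-1],
  [-0.3,-0.2,3.9,0,0,0,-1],
])

```text
clock: 15.45
position: [0.6387, 0.0363, 0.0783]
tool_rot: [-3.14, 0.0, 1.663]
force: [-1.1, 0.1, -1.0]
grip_width: 0.037
finger_force: 51.1
```

>>> play_rows([
  [0,0,0,0,0,0,0.25],
  [0,0,0,0,0,0,0.25],
  [0,0,0,0,0,0,0.25],
  [0,0,-0.5,0,0,0,0.25],
  [0,0,-2.5,0,0,0,0.25],
])

```text
clock: 15.95
position: [0.6381, 0.0372, 0.1035]
tool_rot: [-3.139, -0.0, 1.664]
force: [-0.9, -0.1, -0.1]
grip_width: 0.0535
finger_force: 0.0
```

>>> play_rows([
  [0,0,-4,0,0,0,0.41],
  [-2,-0.5,-7,0,0,0,0.41],
  [-6,-2,-8,0,0,0,0.41],
  [-10.5,-4,-8,0,0,0,0.41],
  [-15,-6,-8,0,0,0,0.41],
])

```text
clock: 16.45
position: [0.5928, -0.119, 0.1854]
tool_rot: [3.14, 0.001, 1.664]
force: [0.2, -0.8, -0.4]
grip_width: 0.0603
finger_force: 0.0
```

```bash
python3 -c "
from h import *
plan([(530,-200,140,86),(482,-256,100,77),(482,-256,15,77)])"
```

```text
at [ 592.8 -119.   185.4] [179.9   0.   95.4] w 60.3 ff 0.0 F [ 0.2 -0.8 -0.4] t 16.45
(530, -200, 140, 86) -> [-7.47 -7.02  4.53] [0.001 0.    0.164] rows>= 2.2
(482, -256, 100, 77) -> [-5.92 -4.4   4.  ] [ 0.    -0.     0.157] rows>= 1.7
(482, -256, 15, 77) -> [ 0.  -0.   8.5] [0. 0. 0.] rows>= 1.7
```

>>> play_rows([
  [-1.5,-1.5,1,0,0,0.03,0.41],
  [-3.5,-3.5,2,0,0,0.07,0.41],
  [-5.5,-5.5,3,0,0,0.12,0.41],
  [-7.2,-6.9,4.2,0,0,0.164,0.41],
  [-7.5,-7,4.5,0,0,0.164,0.41],
])

```text
clock: 16.95
position: [0.5285, -0.2013, 0.1388]
tool_rot: [-3.14, 0.001, 1.495]
force: [-0.1, -0.5, -0.2]
grip_width: 0.0606
finger_force: 0.0
```

>>> play_rows([
  [-1.5,-1,1,0,0,0.04,0.41],
  [-3.5,-2.5,2,0,0,0.09,0.41],
  [-5.2,-4,3,0,0,0.13,0.41],
  [-5.9,-4.4,3.8,0,0,0.157,0.41],
  [-5.9,-4.4,4,0,0,0.157,0.41],
])

```text
clock: 17.45
position: [0.4819, -0.2552, 0.0987]
tool_rot: [-3.141, 0.0, 1.341]
force: [0.1, 0.1, 0.8]
grip_width: 0.0603
finger_force: 0.0
```

```bash
python3 -c "
from h import *
for n in('scene','top'):
    p,d=grab(n); print(n,[b.tolist() for b in blobs(n,p,d,28,48,(330,720,-450,-180))],[b.tolist() for b in blobs(n,p,d,82,120,(500,690,-110,90))])
plan([(482,-256,15,77)])"
```

```text
scene [[498.0, -383.0, 39.0, 81.0, 44.0, -70.0], [410.0, -371.0, 40.0, 79.0, 47.0, -84.0], [572.0, -358.0, 40.0, 80.0, 41.0, 80.0], [483.0, -258.0, 40.0, 80.0, 41.0, 78.0], [389.0, -239.0, 39.0, 50.0, 41.0, -61.0]] [[647.0, -51.0, 99.0, 79.0, 42.0, -84.0], [638.0, 35.0, 99.0, 81.0, 41.0, -85.0]]
top [[411.0, -367.0, 38.0, 80.0, 35.0, -83.0], [585.0, -329.0, 37.0, 29.0, 16.0, 86.0], [484.0, -249.0, 37.0, 67.0, 39.0, 78.0], [394.0, -247.0, 37.0, 82.0, 38.0, -67.0]] [[647.0, -48.0, 96.0, 81.0, 39.0, -84.0], [637.0, 37.0, 96.0, 80.0, 38.0, -85.0]]
at [ 483.3 -253.7   99.3] [180.  -0.  77.] w 60.3 ff 0.0 F [-0.7 -0.3 -0.1] t 17.55
(482, -256, 15, 77) -> [-0.26 -0.08  8.43] [ 0.    -0.001  0.   ] rows>= 1.7
```

>>> play_rows([
  [-0.1,0,2,0,0,0,0.41],
  [-0.2,0,4,0,0,0,0.41],
  [-0.2,0,6,0,0,0,0.41],
  [-0.2,0,7.8,0,0,0,0.41],
  [-0.2,0,8.4,0,0,0,0.41],
])

```text
clock: 18.05
position: [0.4825, -0.2551, 0.0142]
tool_rot: [-3.141, -0.001, 1.345]
force: [-0.0, 0.1, 0.2]
grip_width: 0.0603
finger_force: 0.0
```

>>> play_rows([
  [0,0,0,0,0,0,-1],
  [0,0,0,0,0,0,-1],
  [0,0,0,0,0,0,-1],
  [0,0,0,0,0,0,-1],
  [0,0,0,0,0,0,-1],
])

```text
clock: 18.55
position: [0.4825, -0.2566, 0.0161]
tool_rot: [3.14, 0.0, 1.343]
force: [-1.5, 1.2, 8.4]
grip_width: 0.0372
finger_force: 51.5
```

>>> play_rows([
  [0,0,-1,0,0,0,-1],
  [0,0,-3,0,0,0,-1],
  [0,0,-6,0,0,0,-1],
  [0,0,-9,0,0,0,-1],
  [0,0,-12,0,0,0,-1],
])

```text
clock: 19.05
position: [0.4818, -0.2564, 0.1373]
tool_rot: [3.141, -0.0, 1.343]
force: [-0.2, 0.3, -1.3]
grip_width: 0.037
finger_force: 50.5
```

```bash
python3 -c "
from h import *
plan([(530,-150,145,86),(568.3,-52.2,130,95.35),(568.3,-52.2,77,95.35)])"
```

```text
at [ 481.8 -256.4  137.3] [180.   -0.   76.9] w 37.0 ff 50.5 F [-0.2  0.3 -1.3] t 19.05
(530, -150, 145, 86) -> [11.45  2.29 -0.77] [ 0.    -0.    -0.158] rows>= 2.3
(568.3, -52.2, 130, 95.35) -> [10.02  3.14  1.5 ] [ 0.     0.    -0.163] rows>= 2.1
(568.3, -52.2, 77, 95.35) -> [ 0.  -0.   5.3] [0. 0. 0.] rows>= 1.1
```

>>> play_rows([
  [2,0.3,-0.2,0,0,-0.03,-1],
  [5,0.9,-0.5,0,0,-0.07,-1],
  [8.5,1.6,-0.8,0,0,-0.12,-1],
  [10.8,2.2,-0.8,0,0,-0.158,-1],
  [11.5,2.3,-0.8,0,0,-0.158,-1],
])

```text
clock: 19.55
position: [0.5315, -0.1462, 0.1435]
tool_rot: [3.141, -0.001, 1.506]
force: [-0.5, -0.4, -1.8]
grip_width: 0.037
finger_force: 50.6
```

>>> play_rows([
  [2,0.5,0,0,0,-0.04,-1],
  [5,1.5,0,0,0,-0.09,-1],
  [8,2.5,0.5,0,0,-0.14,-1],
  [9.6,3.1,1.5,0,0,-0.163,-1],
  [10,3.1,3,0,0,-0.163,-1],
])

```text
clock: 20.05
position: [0.5692, -0.0493, 0.1133]
tool_rot: [3.14, -0.001, 1.668]
force: [0.2, -0.3, -1.4]
grip_width: 0.0372
finger_force: 50.6
```

```bash
python3 -c "
from h import *
plan([(568.3,-52.2,76,95.35)])"
```

```text
at [569.2 -49.3 113.3] [179.9  -0.   95.6] w 37.2 ff 50.6 F [ 0.2 -0.3 -1.4] t 20.05
(568.3, -52.2, 76, 95.35) -> [-0.28 -0.13  3.73] [ 0.002 -0.001  0.004] rows>= 0.7
```

Place it, back off towards the board, wait for the reading to settle, and look.

>>> play_rows([
  [-0.2,-0.1,1,0,0,0,-1],
  [-0.3,-0.1,2,0,0,0,-1],
  [-0.3,-0.1,3,0,0,0,-1],
  [-0.3,-0.1,3.7,0,0,0,-1],
  [-0.3,-0.1,3.7,0,0,0,-1],
])

```text
clock: 20.55
position: [0.5671, -0.0556, 0.0754]
tool_rot: [-3.14, -0.0, 1.663]
force: [0.3, 0.3, -1.4]
grip_width: 0.037
finger_force: 50.5
```

>>> play_rows([
  [0,0,0,0,0,0,0.25],
  [0,0,0,0,0,0,0.25],
  [0,0,0,0,0,0,0.25],
  [0,0,-0.5,0,0,0,0.25],
  [0,0,-2.5,0,0,0,0.25],
])

```text
clock: 21.05
position: [0.5667, -0.055, 0.1007]
tool_rot: [-3.139, -0.0, 1.664]
force: [-0.7, 0.5, 0.0]
grip_width: 0.0536
finger_force: 0.0
```

>>> play_rows([
  [0,0,-4,0,0,0,0.41],
  [-2,-1,-8,0,0,-0.02,0.41],
  [-6,-3,-9,0,0,-0.05,0.41],
  [-10.5,-5.5,-9,0,0,-0.1,0.41],
  [-15,-8,-9,0,0,-0.15,0.41],
])

```text
clock: 21.55
position: [0.5024, -0.2107, 0.1924]
tool_rot: [3.14, 0.001, 1.816]
force: [0.9, -1.4, -0.5]
grip_width: 0.0604
finger_force: 0.0
```

>>> play_rows([
  [0,0,0,0,0,0,0.41],
  [0,0,0,0,0,0,0.41],
  [0,0,0,0,0,0,0.41],
  [0,0,0,0,0,0,0.41],
  [0,0,0,0,0,0,0.41],
])

```text
clock: 22.05
position: [0.5035, -0.2081, 0.1914]
tool_rot: [3.141, -0.0, 1.815]
force: [-0.2, -0.3, -0.8]
grip_width: 0.0603
finger_force: 0.0
```

Run:
```python
from h import *
ims=[]
for n,(x,y) in dict(scene=(265,215),top=(235,145)).items():
    p,d=grab(n); print(n,[b.tolist() for b in blobs(n,p,d,28,48,(330,720,-450,-180))],[b.tolist() for b in blobs(n,p,d,78,120,(500,690,-110,90))])
    ims.append(cv2.convertScaleAbs(cv2.resize(p[y:y+70,x:x+65],None,fx=6,fy=6,interpolation=cv2.INTER_CUBIC),alpha=1 if n=='scene' else 1.8))
cv2.imwrite('pics/dial3.png',np.hstack(ims)[...,::-1])
plan([(395,-249,100,114),(395,-249,15,114)])
```

```text
scene [[498.0, -383.0, 40.0, 80.0, 44.0, -71.0], [413.0, -371.0, 40.0, 79.0, 45.0, -84.0], [571.0, -357.0, 39.0, 80.0, 43.0, 79.0], [394.0, -253.0, 40.0, 77.0, 43.0, -64.0]] [[566.0, -57.0, 96.0, 81.0, 41.0, -85.0], [642.0, -8.0, 95.0, 167.0, 44.0, -84.0]]
top [[411.0, -367.0, 37.0, 80.0, 37.0, -80.0], [394.0, -248.0, 37.0, 82.0, 39.0, -67.0]] [[566.0, -55.0, 93.0, 81.0, 38.0, -85.0], [647.0, -48.0, 93.0, 81.0, 39.0, -84.0], [638.0, 37.0, 93.0, 80.0, 40.0, -84.0]]
at [ 503.3 -208.5  191.3] [-180.   -0.  104.] w 60.0 ff 0.0 F [ 0.2  0.1 -0.1] t 22.15
(395, -249, 100, 114) -> [ -1.31 -11.49   9.13] [-0.    -0.    -0.175] rows>= 2.9
(395, -249, 15, 114) -> [ 0.  -0.   8.5] [0. 0. 0.] rows>= 1.7
```

View pics/dial3.png

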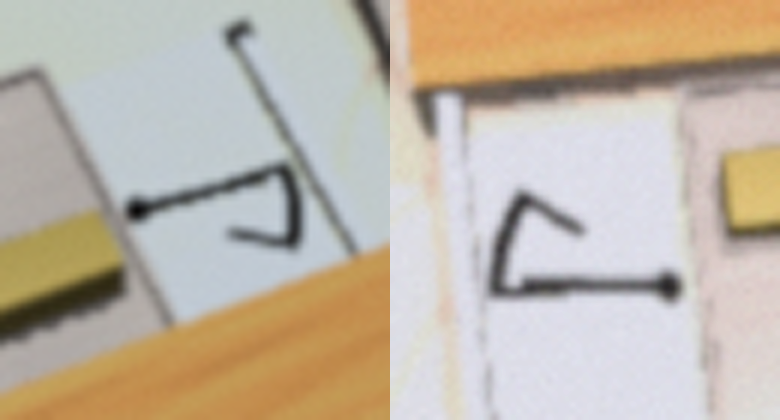

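Three bars lie on the pan. The pointer stands almost on the first long mark (right half: pivot (675,287), tip about (525,285)). I'll measure its angle against the upper mark.

```bash
cat >> h.py <<'E'
def dial(n,pv,k=3,debug=False):
    """scan darkness by angle about pivot pixel guess, on plane z=.05, scale frame"""
    p=np.mean([grab(n)[0].astype(float).mean(2) for _ in range(k)],0)
    y0=np.radians(5.35); c,s=np.cos(y0),np.sin(y0); B=np.array([[c,-s],[s,c]])
    Z=.047; C=onplane(n,pv,Z)[0]
    def samp(P): # scale-frame offsets (m) rel to C
        W=np.c_[P@B.T+C[:2],np.full(len(P),Z)]; q=proj(n,W).astype(np.float32)
        return cv2.remap(p.astype(np.float32),q[:,0][:,None],q[:,1][:,None],cv2.INTER_CUBIC)[:,0]
    g=np.arange(-.012,.012,.0005); G=np.stack(np.meshgrid(g,g),-1).reshape(-1,2)
    for _ in range(4):
        D=np.clip(120*p.max()/200-samp(G),0,None)*(np.hypot(*G.T)<.007)
        sh=(G*D[:,None]).sum(0)/D.sum(); C[:2]+=B@sh
    th=np.radians(np.arange(-20,200,.5))  # angle clockwise-from -x
    def prof(r0,r1):
        r=np.arange(r0,r1,.001); P=np.stack([np.outer(r,-np.cos(th)),np.outer(r,np.sin(th))],-1).reshape(-1,2)
        return samp(P).reshape(len(r),-1).mean(0)
    for nm,(a,b) in dict(pointer=(.02,.042),marks=(.052,.07)).items():
        f=prof(a,b); w=np.clip(np.median(f)-12-f,0,None)
        from scipy.ndimage import label
        l,m=label(w>0)
        print(n,nm,[(round((th[l==i]*w[l==i]).sum()/w[l==i].sum(),3),round(w[l==i].max())) for i in range(1,m+1)])
    print('pivot',C.round(4))
E
python3 - <<'E'
from h import *
dial('top',[235+285/6,145+287/6]); dial('scene',[265+137/6,215+210/6])
E
```

```text
top pointer [(np.float64(1.691), 57)]
top marks [(np.float64(-0.27), 4), (np.float64(1.67), 75), (np.float64(2.243), 52), (np.float64(3.431), 8)]
pivot [0.5974 0.1042 0.047 ]
scene pointer [(np.float64(-0.311), 29), (np.float64(1.69), 109), (np.float64(3.45), 21)]
scene marks [(np.float64(-0.243), 44), (np.float64(1.677), 120), (np.float64(2.263), 83), (np.float64(3.381), 50)]
pivot [0.5949 0.1011 0.047 ]
```

The reading is about 1.36 rad (340 g): 0.56 rad below the 1.92 mark in both views, and the pan's sink of about 11 mm agrees. So three bars stay on the pan and the other four go into the bay. I'll take the bar at (394,-249).

>>> play_rows([
  [-0.2,-2,1.5,0,0,-0.03,0.41],
  [-0.5,-5,3.5,0,0,-0.08,0.41],
  [-0.9,-8.5,6,0,0,-0.14,0.41],
  [-1.3,-11,8.5,0,0,-0.175,0.41],
  [-1.3,-11.5,9.1,0,0,-0.175,0.41],
])

```text
clock: 22.95
position: [0.3909, -0.2503, 0.0983]
tool_rot: [-3.139, -0.003, 1.987]
force: [0.9, 0.5, 0.2]
grip_width: 0.06
finger_force: 0.0
```

Run:
```python
from h import *
for n in('scene','top'):
    p,d=grab(n); print(n,[b.tolist() for b in blobs(n,p,d,28,48,(330,720,-450,-180))])
plan([(394,-249,15,114)])
```

```text
scene [[498.0, -383.0, 39.0, 80.0, 42.0, -71.0], [411.0, -371.0, 40.0, 80.0, 45.0, -81.0], [572.0, -357.0, 39.0, 81.0, 42.0, 80.0], [395.0, -252.0, 40.0, 80.0, 43.0, -63.0]]
top [[497.0, -378.0, 37.0, 80.0, 38.0, -73.0], [572.0, -354.0, 37.0, 82.0, 40.0, 80.0], [391.0, -242.0, 37.0, 70.0, 38.0, -67.0]]
at [ 393.9 -249.6   99.8] [-1.800e+02 -1.000e-01  1.139e+02] w 60.1 ff 0.0 F [-0.5  0.6  0.8] t 23.05
(394, -249, 15, 114) -> [0.04 0.04 8.48] [-0.001 -0.001 -0.002] rows>= 1.7
```

>>> play_rows([
  [0,0,2,0,0,0,0.41],
  [0,0,4,0,0,0,0.41],
  [0,0,6,0,0,0,0.41],
  [0,0,7.8,0,0,0,0.41],
  [0,0,8.4,0,0,0,0.41],
])

```text
clock: 23.55
position: [0.3957, -0.2489, 0.0157]
tool_rot: [3.141, -0.0, 1.99]
force: [0.6, 0.6, 0.6]
grip_width: 0.0605
finger_force: 0.0
```

>>> play_rows([
  [0,0,0,0,0,0,-1],
  [0,0,0,0,0,0,-1],
  [0,0,0,0,0,0,-1],
  [0,0,0,0,0,0,-1],
  [0,0,0,0,0,0,-1],
])

```text
clock: 24.05
position: [0.3952, -0.2498, 0.0172]
tool_rot: [3.141, 0.001, 1.989]
force: [0.1, 0.8, 10.0]
grip_width: 0.0368
finger_force: 51.4
```

>>> play_rows([
  [0,0,-1,0,0,0,-1],
  [0,0,-4,0,0,0,-1],
  [0,0,-8,0,0,0,-1],
  [0,0,-12,0,0,0,-1],
  [0,0,-15,0,0,0,-1],
])

```text
clock: 24.55
position: [0.3947, -0.2494, 0.1694]
tool_rot: [3.141, 0.001, 1.989]
force: [0.2, 0.0, -1.9]
grip_width: 0.037
finger_force: 50.5
```

```bash
python3 -c "
from h import *
plan([(440,-80,180,130),(450,100,180,150),(440,260,160,170),(422,390,130,181),(422,390,35,181)])"
```

```text
at [ 394.7 -249.4  169.4] [1.799e+02 1.000e-01 1.140e+02] w 37.0 ff 50.5 F [ 0.2  0.  -1.9] t 24.55
(440, -80, 180, 130) -> [13.64 11.03 -1.07] [ 0.001  0.001 -0.28 ] rows>= 3.5
(450, 100, 180, 150) -> [13.15 12.34  0.  ] [-0.     0.    -0.349] rows>= 3.6
(440, 260, 160, 170) -> [ 8.87 13.36  2.  ] [ 0.     0.    -0.349] rows>= 3.2
(422, 390, 130, 181) -> [ 4.03 12.49  3.  ] [ 0.     0.    -0.192] rows>= 2.7
(422, 390, 35, 181) -> [-0.  -0.   9.5] [0. 0. 0.] rows>= 1.9
```

>>> play_rows([
  [2,1.5,-0.3,0,0,-0.04,-1],
  [5,4,-0.6,0,0,-0.1,-1],
  [8.5,7,-1,0,0,-0.17,-1],
  [12,9.5,-1,0,0,-0.24,-1],
  [13.6,11,-1,0,0,-0.28,-1],
])

```text
clock: 25.05
position: [0.4401, -0.0773, 0.1775]
tool_rot: [3.141, 0.001, 2.275]
force: [-0.3, -0.5, -1.5]
grip_width: 0.0366
finger_force: 50.5
```

>>> play_rows([
  [2,2,0,0,0,-0.05,-1],
  [5,4.7,0,0,0,-0.13,-1],
  [8.2,7.7,0,0,0,-0.22,-1],
  [11.5,10.8,0,0,0,-0.3,-1],
  [13.2,12.3,0,0,0,-0.35,-1],
])

```text
clock: 25.55
position: [0.449, 0.1031, 0.1774]
tool_rot: [3.14, 0.001, 2.625]
force: [0.9, -0.9, -0.1]
grip_width: 0.0371
finger_force: 50.5
```

>>> play_rows([
  [1.5,2,0,0,0,-0.05,-1],
  [3.5,5,0.5,0,0,-0.13,-1],
  [5.7,8.5,1,0,0,-0.22,-1],
  [7.8,11.7,1.5,0,0,-0.3,-1],
  [8.9,13.4,2,0,0,-0.35,-1],
])

```text
clock: 26.05
position: [0.4383, 0.2631, 0.1572]
tool_rot: [3.14, 0.0, 2.974]
force: [0.5, -0.5, -1.6]
grip_width: 0.0368
finger_force: 50.5
```

>>> play_rows([
  [0.7,2,0,0,0,-0.03,-1],
  [1.6,5,0.5,0,0,-0.08,-1],
  [2.7,8.5,1,0,0,-0.13,-1],
  [3.7,11.5,2,0,0,-0.18,-1],
  [4,12.5,3,0,0,-0.19,-1],
])

```text
clock: 26.55
position: [0.42, 0.3932, 0.1271]
tool_rot: [3.14, 0.0, -3.12]
force: [0.7, -0.4, -0.6]
grip_width: 0.037
finger_force: 50.5
```

```bash
python3 -c "
from h import *
print(observe()['qpos'].round(2))
plan([(422,390,35,181)])"
```

```text
[-0.27  0.72 -0.86  1.79  0.66  0.94  0.17]
at [420.  393.2 127.1] [ 179.9    0.  -178.8] w 37.0 ff 50.5 F [ 0.7 -0.4 -0.6] t 26.55
(422, 390, 35, 181) -> [-0.2  -0.34  9.21] [0.002 0.    0.004] rows>= 1.8
```

>>> play_rows([
  [-0.2,-0.3,2,0,0,0,-1],
  [-0.2,-0.4,4.5,0,0,0,-1],
  [-0.2,-0.4,7,0,0,0,-1],
  [-0.2,-0.4,8.7,0,0,0,-1],
  [-0.2,-0.4,9.2,0,0,0,-1],
])

```text
clock: 27.05
position: [0.4231, 0.385, 0.0346]
tool_rot: [-3.139, -0.0, -3.125]
force: [-18.7, -30.3, 96.6]
grip_width: 0.0368
finger_force: 63.4
```

>>> play_rows([
  [0,0,0,0,0,0,0.2],
  [0,0,0,0,0,0,0.2],
  [0,0,0,0,0,0,0.2],
  [0,0,-0.5,0,0,0,0.2],
  [0,0,-3,0,0,0,0.2],
])

```text
clock: 27.55
position: [0.4225, 0.3853, 0.0634]
tool_rot: [-3.14, -0.002, -3.124]
force: [0.0, -0.5, 0.1]
grip_width: 0.0508
finger_force: 0.0
```

>>> play_rows([
  [0,0,-4,0,0,0,0.41],
  [-0.5,-2,-9,0,0,0.05,0.41],
  [-1,-6,-11,0,0,0.1,0.41],
  [-2,-10,-12,0,0,0.2,0.41],
  [-2,-14,-12,0,0,0.3,0.41],
])

```text
clock: 28.05
position: [0.447, 0.2453, 0.1862]
tool_rot: [3.14, 0.002, 2.854]
force: [1.4, 0.4, 0.6]
grip_width: 0.0602
finger_force: 0.0
```

```bash
python3 -c "
from h import *
for n in('scene','top'):
    p,d=grab(n); print(n,[b.tolist() for b in blobs(n,p,d,44,70,(370,580,270,430))],[b.tolist() for b in blobs(n,p,d,28,48,(330,720,-450,-180))])
plan([(450,70,180,140),(420,-130,180,110),(411,-300,130,98),(411,-369,90,98),(411,-369,15,98)])"
```

```text
scene [[422.0, 382.0, 58.0, 85.0, 37.0, 1.0]] [[499.0, -383.0, 39.0, 80.0, 46.0, -73.0], [410.0, -371.0, 40.0, 79.0, 46.0, -82.0], [571.0, -357.0, 39.0, 79.0, 43.0, 78.0]]
top [[388.0, 389.0, 56.0, 42.0, 19.0, 62.0]] [[497.0, -379.0, 37.0, 80.0, 39.0, -72.0], [411.0, -368.0, 38.0, 81.0, 37.0, -80.0], [571.0, -354.0, 37.0, 81.0, 39.0, 81.0]]
at [446.6 241.3 184.8] [-1.798e+02  1.000e-01  1.633e+02] w 60.0 ff 0.0 F [-0.8  1.  -0.4] t 28.15
(450, 70, 180, 140) -> [ -5.26 -16.3    0.54] [-0.002  0.002  0.406] rows>= 3.4
(420, -130, 180, 110) -> [-10.56 -17.25  -0.  ] [ 0.    -0.     0.524] rows>= 4.0
(411, -300, 130, 98) -> [-15.67  -6.66   5.  ] [ 0.    -0.     0.209] rows>= 3.5
(411, -369, 90, 98) -> [-6.83 -0.96  4.  ] [0. 0. 0.] rows>= 1.6
(411, -369, 15, 98) -> [ 0.  -0.   7.5] [0. 0. 0.] rows>= 1.5
```

The bar landed in the bay, but it pressed down hard (97 N). I'll release higher from here on. Next is the bar at (411,-369).

>>> play_rows([
  [-1,-3,0,0,0,0.06,0.41],
  [-2.3,-7,0,0,0,0.15,0.41],
  [-3.6,-11,0.2,0,0,0.25,0.41],
  [-4.8,-15,0.4,0,0,0.35,0.41],
  [-5.3,-16.3,0.5,0,0,0.406,0.41],
])

```text
clock: 28.65
position: [0.4507, 0.0714, 0.1794]
tool_rot: [-3.14, 0.001, 2.445]
force: [0.0, 1.4, 0.1]
grip_width: 0.06
finger_force: 0.0
```

>>> play_rows([
  [-2,-3,0,0,0,0.09,0.41],
  [-4.3,-7,0,0,0,0.2,0.41],
  [-6.7,-11,0,0,0,0.32,0.41],
  [-9.2,-15,0,0,0,0.44,0.41],
  [-10.6,-17.2,0,0,0,0.524,0.41],
])

```text
clock: 29.15
position: [0.4229, -0.1277, 0.1796]
tool_rot: [-3.141, 0.001, 1.922]
force: [1.1, 0.2, 0.1]
grip_width: 0.0603
finger_force: 0.0
```

>>> play_rows([
  [-2.5,-1,0.5,0,0,0.03,0.41],
  [-6.5,-2.8,1.5,0,0,0.08,0.41],
  [-11,-4.6,3,0,0,0.14,0.41],
  [-14.5,-6.2,4,0,0,0.19,0.41],
  [-15.7,-6.7,5,0,0,0.209,0.41],
])

```text
clock: 29.65
position: [0.4153, -0.2987, 0.1288]
tool_rot: [-3.141, 0.001, 1.715]
force: [-0.3, 1.3, -0.2]
grip_width: 0.0602
finger_force: 0.0
```

>>> play_rows([
  [-2,-0.3,1,0,0,0,0.41],
  [-4.5,-0.6,2,0,0,0,0.41],
  [-6.4,-0.9,3,0,0,0,0.41],
  [-6.8,-1,3.8,0,0,0,0.41],
  [-6.8,-1,4,0,0,0,0.41],
])

```text
clock: 30.15
position: [0.4161, -0.3634, 0.0885]
tool_rot: [-3.141, -0.001, 1.72]
force: [0.7, 0.1, 0.7]
grip_width: 0.0602
finger_force: 0.0
```

```bash
python3 -c "
from h import *
for n in('scene','top'):
    p,d=grab(n); print(n,[b.tolist() for b in blobs(n,p,d,44,70,(370,580,270,430))],[b.tolist() for b in blobs(n,p,d,28,48,(330,720,-450,-180))])
plan([(411,-369,15.5,98)])"
```

```text
scene [[417.0, 382.0, 58.0, 93.0, 38.0, 2.0]] [[499.0, -383.0, 39.0, 80.0, 48.0, -72.0], [414.0, -371.0, 39.0, 79.0, 47.0, -84.0], [573.0, -358.0, 39.0, 79.0, 44.0, 80.0]]
top [[422.0, 386.0, 55.0, 77.0, 38.0, 0.0]] [[496.0, -378.0, 37.0, 78.0, 38.0, -72.0], [411.0, -367.0, 37.0, 81.0, 37.0, -80.0], [571.0, -354.0, 37.0, 82.0, 39.0, 82.0]]
at [ 416.5 -362.8   89.3] [180.   -0.   98.6] w 60.0 ff 0.0 F [0.3 0.5 0.5] t 30.25
(411, -369, 15.5, 98) -> [-0.54 -0.64  7.38] [ 0.    -0.001  0.011] rows>= 1.5
```

>>> play_rows([
  [-0.3,-0.3,1,0,0,0.01,0.41],
  [-0.5,-0.6,2.5,0,0,0.01,0.41],
  [-0.5,-0.6,4.5,0,0,0.01,0.41],
  [-0.5,-0.6,6.6,0,0,0.01,0.41],
  [-0.5,-0.6,7.4,0,0,0.01,0.41],
])

```text
clock: 30.75
position: [0.4098, -0.3692, 0.0129]
tool_rot: [-3.14, -0.002, 1.71]
force: [-0.6, 0.6, 0.5]
grip_width: 0.0602
finger_force: 0.0
```

>>> play_rows([
  [0,0,0,0,0,0,-1],
  [0,0,0,0,0,0,-1],
  [0,0,0,0,0,0,-1],
  [0,0,0,0,0,0,-1],
  [0,0,0,0,0,0,-1],
])

```text
clock: 31.25
position: [0.411, -0.3702, 0.0157]
tool_rot: [3.141, 0.001, 1.71]
force: [0.1, -0.8, -0.9]
grip_width: 0.0373
finger_force: 50.7
```

>>> play_rows([
  [0,0,-1,0,0,0,-1],
  [0,0,-4,0,0,0,-1],
  [0,0,-8,0,0,0,-1],
  [0,0,-12,0,0,0,-1],
  [0,0,-15.5,0,0,0,-1],
])

```text
clock: 31.75
position: [0.4109, -0.3699, 0.1731]
tool_rot: [3.141, 0.001, 1.71]
force: [0.6, 0.6, -0.1]
grip_width: 0.0371
finger_force: 50.8
```

```bash
python3 -c "
from h import *
plan([(430,-180,180,110),(440,0,180,135),(460,180,175,160),(522,330,150,176),(522,390,110,181)])"
```

```text
at [ 410.9 -369.9  173.1] [180.   0.  98.] w 37.1 ff 50.8 F [ 0.6  0.6 -0.1] t 31.75
(430, -180, 180, 110) -> [18.54  4.53 -0.7 ] [ 0.001  0.001 -0.21 ] rows>= 3.8
(440, 0, 180, 135) -> [16.57  7.1   0.  ] [ 0.     0.    -0.436] rows>= 3.6
(460, 180, 175, 160) -> [11.31 14.14  0.5 ] [ 0.     0.    -0.436] rows>= 3.6
(522, 330, 150, 176) -> [-0.7  16.22  2.5 ] [ 0.     0.    -0.279] rows>= 3.3
(522, 390, 110, 181) -> [0.42 5.99 4.  ] [ 0.     0.    -0.087] rows>= 1.4
```

>>> play_rows([
  [2.5,0.6,-0.3,0,0,-0.03,-1],
  [6.8,1.6,-0.6,0,0,-0.08,-1],
  [11.5,2.8,-0.7,0,0,-0.13,-1],
  [16,3.9,-0.7,0,0,-0.18,-1],
  [18.5,4.5,-0.7,0,0,-0.21,-1],
])

```text
clock: 32.25
position: [0.4299, -0.1772, 0.1783]
tool_rot: [3.141, 0.001, 1.925]
force: [-0.5, -0.6, -0.3]
grip_width: 0.0369
finger_force: 51.0
```

>>> play_rows([
  [3,1.2,0,0,0,-0.07,-1],
  [6.5,2.8,0,0,0,-0.16,-1],
  [10.2,4.4,0,0,0,-0.26,-1],
  [14,6,0,0,0,-0.36,-1],
  [16.6,7.1,0,0,0,-0.436,-1],
])

```text
clock: 32.75
position: [0.4396, 0.0022, 0.1782]
tool_rot: [3.141, 0.001, 2.362]
force: [0.0, -0.7, -0.8]
grip_width: 0.0372
finger_force: 51.0
```

>>> play_rows([
  [2,2.5,0,0,0,-0.07,-1],
  [4.4,5.5,0,0,0,-0.16,-1],
  [7,8.7,0.2,0,0,-0.26,-1],
  [9.6,12,0.4,0,0,-0.36,-1],
  [11.3,14.1,0.5,0,0,-0.436,-1],
])

```text
clock: 33.25
position: [0.4595, 0.1822, 0.1731]
tool_rot: [3.141, 0.001, 2.798]
force: [0.6, -0.3, -0.7]
grip_width: 0.037
finger_force: 51.0
```

>>> play_rows([
  [-0.1,3,0,0,0,-0.05,-1],
  [-0.3,6.8,0.5,0,0,-0.11,-1],
  [-0.5,11,1.2,0,0,-0.18,-1],
  [-0.7,14.8,2,0,0,-0.25,-1],
  [-0.7,16.2,2.5,0,0,-0.28,-1],
])

```text
clock: 33.75
position: [0.5218, 0.3323, 0.1474]
tool_rot: [3.14, -0.0, 3.076]
force: [-0.0, -0.2, -0.9]
grip_width: 0.037
finger_force: 50.9
```

>>> play_rows([
  [0.1,1.5,0.8,0,0,-0.03,-1],
  [0.2,3.5,1.8,0,0,-0.06,-1],
  [0.4,5.2,3,0,0,-0.087,-1],
  [0.4,6,4,0,0,-0.087,-1],
  [0.4,6,4.5,0,0,-0.087,-1],
])

```text
clock: 34.25
position: [0.5213, 0.3894, 0.1016]
tool_rot: [-3.141, -0.001, -3.124]
force: [0.4, -0.6, -0.8]
grip_width: 0.0372
finger_force: 50.9
```

```bash
python3 -c "
from h import *
plan([(522,390,38,181)])"
```

```text
at [521.3 389.4 101.6] [-180.   -0. -179.] w 37.2 ff 50.9 F [ 0.4 -0.6 -0.8] t 34.25
(522, 390, 38, 181) -> [-0.07  0.06  6.36] [-0.    -0.001 -0.   ] rows>= 1.3
```

>>> play_rows([
  [0,0,1.5,0,0,0,-1],
  [0,0,3,0,0,0,-1],
  [0,0,4.5,0,0,0,-1],
  [0,0,5.8,0,0,0,-1],
  [0,0,6.4,0,0,0,-1],
])

```text
clock: 34.75
position: [0.5215, 0.3886, 0.0365]
tool_rot: [-3.141, -0.001, -3.125]
force: [0.3, -0.4, -0.4]
grip_width: 0.0372
finger_force: 50.9
```

>>> play_rows([
  [0,0,0,0,0,0,0.2],
  [0,0,0,0,0,0,0.2],
  [0,0,0,0,0,0,0.2],
  [0,0,-0.5,0,0,0,0.2],
  [0,0,-3,0,0,0,0.2],
])

```text
clock: 35.25
position: [0.5212, 0.3884, 0.0673]
tool_rot: [-3.14, -0.002, -3.124]
force: [-0.3, -0.9, 0.6]
grip_width: 0.0515
finger_force: 0.0
```

>>> play_rows([
  [0,0,-4,0,0,0,0.41],
  [0.5,-2,-9,0,0,0.05,0.41],
  [1.5,-6,-11,0,0,0.1,0.41],
  [3,-10,-12,0,0,0.2,0.41],
  [4,-14,-12,0,0,0.3,0.41],
])

```text
clock: 35.75
position: [0.4839, 0.2477, 0.1904]
tool_rot: [3.14, 0.002, 2.855]
force: [1.4, -0.1, -0.8]
grip_width: 0.06
finger_force: 0.0
```

```bash
python3 -c "
from h import *
for n in('scene','top'):
    p,d=grab(n); print(n,[b.tolist() for b in blobs(n,p,d,44,70,(370,580,270,430))],[b.tolist() for b in blobs(n,p,d,28,48,(330,720,-450,-180))])
plan([(455,70,180,140),(440,-130,180,115),(490,-300,140,107),(498,-380,90,107),(498,-380,15,107)])"
```

```text
scene [[418.0, 382.0, 57.0, 96.0, 37.0, 0.0], [519.0, 383.0, 57.0, 84.0, 40.0, -2.0]] [[498.0, -383.0, 39.0, 80.0, 46.0, -71.0], [571.0, -357.0, 40.0, 79.0, 43.0, 78.0]]
top [[422.0, 385.0, 55.0, 78.0, 38.0, 1.0]] [[497.0, -380.0, 37.0, 81.0, 38.0, -72.0], [571.0, -354.0, 37.0, 82.0, 39.0, 81.0]]
at [484.4 243.3 189.2] [-179.8    0.2  163.3] w 60.1 ff 0.0 F [-0.8  0.7 -0.9] t 35.85
(455, 70, 180, 140) -> [ -2.16 -17.44   0.98] [-0.002  0.003  0.407] rows>= 3.5
(440, -130, 180, 115) -> [-11.71 -16.29  -0.  ] [ 0.    -0.     0.436] rows>= 4.0
(490, -300, 140, 107) -> [-17.52  -2.65   4.  ] [-0.   -0.    0.14] rows>= 3.6
(498, -380, 90, 107) -> [-7.88 -1.57  5.  ] [0. 0. 0.] rows>= 1.9
(498, -380, 15, 107) -> [ 0.  -0.   7.5] [0. 0. 0.] rows>= 1.5
```

>>> play_rows([
  [-0.4,-3,0,0,0,0.06,0.41],
  [-0.9,-7.5,0.3,0,0,0.15,0.41],
  [-1.4,-12,0.6,0,0,0.25,0.41],
  [-2,-16,1,0,0,0.35,0.41],
  [-2.2,-17.4,1,0,0,0.406,0.41],
])

```text
clock: 36.35
position: [0.4563, 0.0716, 0.1784]
tool_rot: [-3.14, 0.001, 2.446]
force: [0.5, 0.7, -0.2]
grip_width: 0.0605
finger_force: 0.0
```

>>> play_rows([
  [-2,-3,0,0,0,0.08,0.41],
  [-4.7,-6.5,0,0,0,0.17,0.41],
  [-7.4,-10.3,0,0,0,0.27,0.41],
  [-10.2,-14.2,0,0,0,0.37,0.41],
  [-11.7,-16.3,0,0,0,0.436,0.41],
])

```text
clock: 36.85
position: [0.4434, -0.128, 0.1788]
tool_rot: [3.141, 0.001, 2.011]
force: [1.4, 2.2, 0.5]
grip_width: 0.0603
finger_force: 0.0
```

>>> play_rows([
  [-3,-0.5,0.5,0,0,0.02,0.41],
  [-7.5,-1.1,1.5,0,0,0.05,0.41],
  [-12,-1.8,2.5,0,0,0.09,0.41],
  [-16,-2.4,3.5,0,0,0.13,0.41],
  [-17.5,-2.6,4,0,0,0.14,0.41],
])

```text
clock: 37.35
position: [0.4962, -0.2972, 0.1377]
tool_rot: [3.142, 0.001, 1.873]
force: [-0.5, 0.5, 0.3]
grip_width: 0.0603
finger_force: 0.0
```

>>> play_rows([
  [-2.2,-0.4,1.3,0,0,0,0.41],
  [-5,-1,2.8,0,0,0,0.41],
  [-7.3,-1.5,4,0,0,0,0.41],
  [-7.9,-1.6,4.8,0,0,0,0.41],
  [-7.9,-1.6,5,0,0,0,0.41],
])

```text
clock: 37.85
position: [0.5043, -0.3737, 0.0876]
tool_rot: [-3.142, -0.001, 1.877]
force: [0.0, 0.8, -0.8]
grip_width: 0.0601
finger_force: 0.0
```

```bash
python3 -c "
from h import *
p,d=grab('scene'); print([b.tolist() for b in blobs('scene',p,d,28,48,(330,720,-450,-180))])
plan([(498,-380,15.5,108)])"
```

```text
[[498.0, -383.0, 39.0, 80.0, 43.0, -71.0], [572.0, -357.0, 39.0, 80.0, 43.0, 79.0]]
at [ 504.5 -372.8   88. ] [ 1.800e+02 -1.000e-01  1.076e+02] w 60.1 ff 0.0 F [ 0.  -0.4 -0.1] t 37.9
(498, -380, 15.5, 108) -> [-0.5  -0.84  7.25] [ 0.    -0.001 -0.007] rows>= 1.5
```

>>> play_rows([
  [-0.3,-0.5,0.5,0,0,-0.01,0.28],
  [-0.5,-0.8,2,0,0,-0.01,0.28],
  [-0.5,-0.8,4.2,0,0,-0.01,0.28],
  [-0.5,-0.8,6.4,0,0,-0.01,0.28],
  [-0.5,-0.8,7.3,0,0,-0.01,0.28],
])

```text
clock: 38.4
position: [0.497, -0.3804, 0.013]
tool_rot: [-3.14, -0.002, 1.887]
force: [0.3, -0.4, 0.1]
grip_width: 0.0545
finger_force: 0.0
```

>>> play_rows([
  [0,0,0,0,0,0,-1],
  [0,0,0,0,0,0,-1],
  [0,0,0,0,0,0,-1],
  [0,0,0,0,0,0,-1],
  [0,0,0,0,0,0,-1],
])

```text
clock: 38.9
position: [0.4982, -0.3815, 0.0158]
tool_rot: [3.141, 0.001, 1.887]
force: [0.7, -0.2, -0.7]
grip_width: 0.0372
finger_force: 50.6
```

>>> play_rows([
  [0,0,-1,0,0,0,-1],
  [0,0,-4,0,0,0,-1],
  [0,0,-8,0,0,0,-1],
  [0,0,-12,0,0,0,-1],
  [0,0,-15.5,0,0,0,-1],
])

```text
clock: 39.4
position: [0.4982, -0.3812, 0.1733]
tool_rot: [3.141, 0.001, 1.887]
force: [1.1, -0.6, -1.1]
grip_width: 0.0373
finger_force: 50.6
```

```bash
python3 -c "
from h import *
plan([(450,-190,180,115),(440,0,180,140),(440,180,175,165),(422,310,110,181),(422,318,38,181)])"
```

```text
at [ 498.2 -381.2  173.3] [1.799e+02 1.000e-01 1.081e+02] w 37.3 ff 50.6 F [ 1.1 -0.6 -1.1] t 39.4
(450, -190, 180, 115) -> [19.67  1.37 -0.69] [ 0.001  0.001 -0.12 ] rows>= 3.9
(440, 0, 180, 140) -> [17.64  7.12  0.  ] [-0.     0.    -0.436] rows>= 3.8
(440, 180, 175, 165) -> [11.57 13.79  0.5 ] [ 0.     0.    -0.436] rows>= 3.6
(422, 310, 110, 181) -> [ 5.1  12.09  6.5 ] [ 0.     0.    -0.279] rows>= 2.9
(422, 318, 38, 181) -> [-0.01  0.8   7.2 ] [0. 0. 0.] rows>= 1.4
```

>>> play_rows([
  [2.7,0.2,-0.3,0,0,-0.02,-1],
  [7.2,0.5,-0.6,0,0,-0.05,-1],
  [12,0.8,-0.7,0,0,-0.08,-1],
  [17,1.2,-0.7,0,0,-0.11,-1],
  [19.7,1.4,-0.7,0,0,-0.12,-1],
])

```text
clock: 39.9
position: [0.4491, -0.1864, 0.1783]
tool_rot: [3.141, 0.001, 2.011]
force: [1.3, -0.8, -0.7]
grip_width: 0.0371
finger_force: 50.9
```

>>> play_rows([
  [3,1.2,0,0,0,-0.07,-1],
  [7,2.8,0,0,0,-0.16,-1],
  [11,4.5,0,0,0,-0.26,-1],
  [15,6,0,0,0,-0.36,-1],
  [17.6,7.1,0,0,0,-0.436,-1],
])

```text
clock: 40.4
position: [0.4397, 0.0025, 0.1782]
tool_rot: [3.141, 0.001, 2.449]
force: [0.9, 0.3, -1.8]
grip_width: 0.0371
finger_force: 50.9
```

>>> play_rows([
  [2,2.4,0,0,0,-0.07,-1],
  [4.5,5.4,0,0,0,-0.16,-1],
  [7.2,8.6,0.2,0,0,-0.26,-1],
  [9.9,11.8,0.4,0,0,-0.36,-1],
  [11.6,13.8,0.5,0,0,-0.436,-1],
])

```text
clock: 40.9
position: [0.4398, 0.183, 0.1731]
tool_rot: [3.141, 0.001, 2.885]
force: [0.5, -1.3, -0.5]
grip_width: 0.0373
finger_force: 50.9
```

>>> play_rows([
  [1,2.4,0.5,0,0,-0.05,-1],
  [2.3,5.5,1.8,0,0,-0.12,-1],
  [3.8,9,3.5,0,0,-0.2,-1],
  [4.9,11.5,5.5,0,0,-0.27,-1],
  [5.1,12.1,6.5,0,0,-0.28,-1],
])

```text
clock: 41.4
position: [0.421, 0.3131, 0.1068]
tool_rot: [3.141, -0.001, -3.119]
force: [-0.0, -0.6, -1.0]
grip_width: 0.0368
finger_force: 50.8
```

```bash
python3 -c "
from h import *
plan([(422,316,38,181)])"
```

```text
at [421.  313.1 106.8] [ 179.9   -0.  -178.7] w 36.8 ff 50.8 F [-0.  -0.6 -1. ] t 41.4
(422, 316, 38, 181) -> [-0.12  0.28  6.88] [ 0.001 -0.001  0.006] rows>= 1.4
```

>>> play_rows([
  [0,0.1,1.5,0,0,0,-1],
  [0,0.3,3.2,0,0,0,-1],
  [0,0.3,5,0,0,0,-1],
  [0,0.3,6.4,0,0,0,-1],
  [0,0.3,6.9,0,0,0,-1],
])

```text
clock: 41.9
position: [0.4224, 0.312, 0.0373]
tool_rot: [-3.14, -0.001, -3.126]
force: [-0.1, -0.5, -0.8]
grip_width: 0.0374
finger_force: 50.8
```

>>> play_rows([
  [0,0,0,0,0,0,0.2],
  [0,0,0,0,0,0,0.2],
  [0,0,0,0,0,0,0.2],
  [0,0,-0.5,0,0,0,0.2],
  [0,0,-3,0,0,0,0.2],
])

```text
clock: 42.4
position: [0.4215, 0.3126, 0.0677]
tool_rot: [-3.14, -0.002, -3.124]
force: [0.1, 0.1, 0.0]
grip_width: 0.0512
finger_force: 0.0
```

>>> play_rows([
  [0,0,-4,0,0,0,0.3],
  [-0.3,-2,-9,0,0,0.05,0.3],
  [-0.7,-5,-11,0,0,0.1,0.3],
  [-1.5,-8,-12,0,0,0.2,0.3],
  [-2,-11,-12,0,0,0.3,0.3],
])

```text
clock: 42.9
position: [0.4451, 0.2027, 0.1904]
tool_rot: [3.14, 0.003, 2.855]
force: [0.5, -0.0, -0.9]
grip_width: 0.0554
finger_force: 0.0
```

```bash
python3 -c "
from h import *
for n in('scene','top'):
    p,d=grab(n); print(n,[b.tolist() for b in blobs(n,p,d,44,70,(370,580,270,430))],[b.tolist() for b in blobs(n,p,d,28,48,(330,720,-450,-180))])
plan([(455,20,185,140),(470,-160,185,115),(560,-280,150,95),(571,-355,90,81),(571,-355,15.5,81)])"
```

```text
scene [[418.0, 309.0, 57.0, 97.0, 41.0, -2.0], [421.0, 380.0, 57.0, 86.0, 38.0, -1.0], [520.0, 382.0, 58.0, 85.0, 42.0, -1.0]] [[573.0, -357.0, 39.0, 79.0, 43.0, 82.0]]
top [[386.0, 316.0, 56.0, 40.0, 17.0, 59.0], [422.0, 386.0, 55.0, 78.0, 38.0, 2.0], [520.0, 389.0, 55.0, 79.0, 39.0, -1.0]] [[571.0, -355.0, 37.0, 82.0, 39.0, 81.0]]
at [445.2 199.7 189. ] [-1.799e+02  1.000e-01  1.633e+02] w 55.7 ff 0.0 F [ 0.2  0.6 -0.6] t 43.0
(455, 20, 185, 140) -> [ -6.09 -16.93   0.44] [-0.001  0.002  0.407] rows>= 3.6
(470, -160, 185, 115) -> [-12.72 -12.82  -0.  ] [ 0.    -0.     0.436] rows>= 3.6
(560, -280, 150, 95) -> [-14.68   3.09   3.5 ] [ 0.    -0.     0.349] rows>= 3.1
(571, -355, 90, 81) -> [-7.57  0.44  6.  ] [-0.    -0.     0.244] rows>= 1.9
(571, -355, 15.5, 81) -> [ 0.   -0.    7.45] [0. 0. 0.] rows>= 1.5
```

>>> play_rows([
  [-1.2,-3,0,0,0,0.06,0.41],
  [-2.7,-7.5,0.2,0,0,0.15,0.41],
  [-4.2,-11.8,0.4,0,0,0.25,0.41],
  [-5.6,-15.6,0.4,0,0,0.35,0.41],
  [-6.1,-16.9,0.4,0,0,0.406,0.41],
])

```text
clock: 43.5
position: [0.4555, 0.0209, 0.1846]
tool_rot: [-3.141, 0.001, 2.446]
force: [0.2, 0.0, -0.4]
grip_width: 0.0601
finger_force: 0.0
```

>>> play_rows([
  [-2.2,-2.2,0,0,0,0.08,0.41],
  [-5,-5,0,0,0,0.17,0.41],
  [-8,-8,0,0,0,0.27,0.41],
  [-11,-11,0,0,0,0.37,0.41],
  [-12.7,-12.8,0,0,0,0.436,0.41],
])

```text
clock: 44.0
position: [0.4725, -0.1575, 0.1846]
tool_rot: [3.141, 0.001, 2.012]
force: [-0.1, 0.2, 0.3]
grip_width: 0.0602
finger_force: 0.0
```

>>> play_rows([
  [-2.6,0.5,0.5,0,0,0.06,0.41],
  [-6,1.2,1.3,0,0,0.14,0.41],
  [-10,2,2.2,0,0,0.23,0.41],
  [-13.3,2.8,3,0,0,0.31,0.41],
  [-14.7,3.1,3.5,0,0,0.349,0.41],
])

```text
clock: 44.5
position: [0.5653, -0.2756, 0.1486]
tool_rot: [3.141, -0.0, 1.664]
force: [-1.2, 0.4, -0.2]
grip_width: 0.0602
finger_force: 0.0
```

>>> play_rows([
  [-2,0.1,1.5,0,0,0.06,0.41],
  [-4.8,0.3,3,0,0,0.14,0.41],
  [-7,0.4,4.8,0,0,0.22,0.41],
  [-7.6,0.4,5.8,0,0,0.244,0.41],
  [-7.6,0.4,6,0,0,0.244,0.41],
])

```text
clock: 45.0
position: [0.5749, -0.349, 0.0881]
tool_rot: [-3.14, -0.001, 1.424]
force: [-0.8, 0.0, 0.1]
grip_width: 0.0599
finger_force: 0.0
```

```bash
python3 -c "
from h import *
p,d=grab('scene'); print([b.tolist() for b in blobs('scene',p,d,28,48,(330,720,-450,-180))])
plan([(571,-355,15.5,81)])"
```

```text
[[572.0, -357.0, 39.0, 79.0, 42.0, 80.0]]
at [ 575.2 -348.2   88.7] [-1.80e+02 -1.00e-01  8.17e+01] w 60.0 ff 0.0 F [-0.4  0.  -0. ] t 45.05
(571, -355, 15.5, 81) -> [-0.74 -0.31  7.32] [-0.001 -0.001  0.012] rows>= 1.5
```

>>> play_rows([
  [-0.4,-0.2,0.8,0,0,0.01,0.41],
  [-0.7,-0.3,2.5,0,0,0.01,0.41],
  [-0.7,-0.3,4.5,0,0,0.01,0.41],
  [-0.7,-0.3,6.5,0,0,0.01,0.41],
  [-0.7,-0.3,7.3,0,0,0.01,0.41],
])

```text
clock: 45.55
position: [0.5699, -0.3555, 0.0139]
tool_rot: [-3.139, -0.001, 1.415]
force: [-0.3, 0.1, 0.4]
grip_width: 0.0603
finger_force: 0.0
```

>>> play_rows([
  [0,0,0,0,0,0,-1],
  [0,0,0,0,0,0,-1],
  [0,0,0,0,0,0,-1],
  [0,0,0,0,0,0,-1],
  [0,0,0,0,0,0,-1],
])

```text
clock: 46.05
position: [0.5711, -0.3565, 0.0168]
tool_rot: [3.141, 0.0, 1.414]
force: [-0.4, -0.4, -0.9]
grip_width: 0.0369
finger_force: 50.6
```

>>> play_rows([
  [0,0,-1,0,0,0,-1],
  [0,0,-4,0,0,0,-1],
  [0,0,-8,0,0,0,-1],
  [0,0,-12,0,0,0,-1],
  [0,0,-15.5,0,0,0,-1],
])

```text
clock: 46.55
position: [0.5712, -0.3562, 0.1743]
tool_rot: [3.14, 0.0, 1.414]
force: [1.0, 0.8, -1.1]
grip_width: 0.0371
finger_force: 50.6
```

```bash
python3 -c "
from h import *
plan([(480,-200,180,100),(440,-40,180,125),(440,130,175,150),(510,270,140,176),(522,314,100,181)])"
```

```text
at [ 571.2 -356.2  174.3] [179.9   0.   81. ] w 37.1 ff 50.6 F [ 1.   0.8 -1.1] t 46.55
(480, -200, 180, 100) -> [ 14.01 -11.44  -0.59] [ 0.001  0.001 -0.331] rows>= 3.6
(440, -40, 180, 125) -> [16.45 -1.16 -0.  ] [-0.     0.    -0.436] rows>= 3.3
(440, 130, 175, 150) -> [13.93  9.75  0.5 ] [-0.     0.    -0.436] rows>= 3.4
(510, 270, 140, 176) -> [ 0.94 15.62  3.5 ] [ 0.     0.    -0.454] rows>= 3.2
(522, 314, 100, 181) -> [-0.89  4.47  4.  ] [ 0.     0.    -0.087] rows>= 1.2
```

>>> play_rows([
  [2.2,-1.8,-0.3,0,0,-0.05,-1],
  [5.4,-4.4,-0.6,0,0,-0.13,-1],
  [8.8,-7.2,-0.6,0,0,-0.21,-1],
  [12.2,-10,-0.6,0,0,-0.29,-1],
  [14,-11.4,-0.6,0,0,-0.33,-1],
])

```text
clock: 47.05
position: [0.4786, -0.1976, 0.1783]
tool_rot: [-3.141, 0.001, 1.749]
force: [0.2, -0.6, -1.3]
grip_width: 0.0372
finger_force: 50.7
```

>>> play_rows([
  [2.8,-0.2,0,0,0,-0.07,-1],
  [6.4,-0.5,0,0,0,-0.16,-1],
  [10.2,-0.7,0,0,0,-0.26,-1],
  [14,-1,0,0,0,-0.36,-1],
  [16.4,-1.2,0,0,0,-0.436,-1],
])

```text
clock: 47.55
position: [0.4396, -0.0385, 0.1781]
tool_rot: [3.141, 0.001, 2.186]
force: [0.7, -0.9, -0.4]
grip_width: 0.0368
finger_force: 50.7
```

>>> play_rows([
  [2.4,1.7,0,0,0,-0.07,-1],
  [5.4,3.8,0,0,0,-0.16,-1],
  [8.6,6,0.2,0,0,-0.26,-1],
  [11.8,8.3,0.4,0,0,-0.36,-1],
  [13.9,9.7,0.5,0,0,-0.436,-1],
])

```text
clock: 48.05
position: [0.4404, 0.1313, 0.1728]
tool_rot: [3.141, 0.001, 2.621]
force: [1.2, -0.7, -0.0]
grip_width: 0.0372
finger_force: 50.7
```

>>> play_rows([
  [0.1,2.7,0.5,0,0,-0.08,-1],
  [0.3,6.2,1,0,0,-0.18,-1],
  [0.6,10,2,0,0,-0.28,-1],
  [0.9,13.8,3,0,0,-0.39,-1],
  [0.9,15.6,3.5,0,0,-0.454,-1],
])

```text
clock: 48.55
position: [0.5114, 0.271, 0.1369]
tool_rot: [3.141, -0.0, 3.076]
force: [-1.1, -0.9, -0.8]
grip_width: 0.0371
finger_force: 50.7
```

>>> play_rows([
  [-0.2,1.2,0.8,0,0,-0.03,-1],
  [-0.5,2.7,1.8,0,0,-0.06,-1],
  [-0.8,4.1,2.8,0,0,-0.087,-1],
  [-0.9,4.5,3.7,0,0,-0.087,-1],
  [-0.9,4.5,4,0,0,-0.087,-1],
])

```text
clock: 49.05
position: [0.5226, 0.3126, 0.0961]
tool_rot: [-3.141, -0.001, -3.127]
force: [-0.6, 0.0, -1.0]
grip_width: 0.0364
finger_force: 50.7
```

```bash
python3 -c "
from h import *
plan([(522,315,38,181)])"
```

```text
at [522.6 312.6  96.1] [-1.800e+02 -1.000e-01 -1.791e+02] w 36.4 ff 50.7 F [-0.6  0.  -1. ] t 49.05
(522, 315, 38, 181) -> [0.05 0.25 5.81] [-0.001 -0.001 -0.002] rows>= 1.2
```

>>> play_rows([
  [0,0.1,1.3,0,0,0,-1],
  [0,0.2,2.8,0,0,0,-1],
  [0,0.2,4.3,0,0,0,-1],
  [0,0.2,5.4,0,0,0,-1],
  [0,0.2,5.7,0,0,0,-1],
])

```text
clock: 49.55
position: [0.5224, 0.314, 0.0386]
tool_rot: [-3.141, -0.002, -3.126]
force: [-0.6, 0.1, -0.2]
grip_width: 0.0373
finger_force: 50.7
```

>>> play_rows([
  [0,0,0,0,0,0,0.2],
  [0,0,0,0,0,0,0.2],
  [0,0,0,0,0,0,0.2],
  [0,0,-0.5,0,0,0,0.2],
  [0,0,-3,0,0,0,0.2],
])

```text
clock: 50.05
position: [0.5222, 0.3138, 0.0694]
tool_rot: [-3.14, -0.002, -3.126]
force: [-0.1, -0.9, -0.0]
grip_width: 0.0513
finger_force: 0.0
```

>>> play_rows([
  [0,0,-4,0,0,0,0.3],
  [1,-3,-9,0,0,0.05,0.3],
  [2,-7,-12,0,0,0.1,0.3],
  [4,-11,-12,0,0,0.2,0.3],
  [6,-15,-12,0,0,0.3,0.3],
])

```text
clock: 50.55
position: [0.4649, 0.1622, 0.1918]
tool_rot: [3.141, 0.002, 2.852]
force: [1.4, -0.5, -0.1]
grip_width: 0.0556
finger_force: 0.0
```

>>> play_rows([
  [0,-4,-1,0,0,0.1,0.3],
  [0,-9,-2,0,0,0.2,0.3],
  [0,-14,-2,0,0,0.3,0.3],
  [-1,-18,-2,0,0,0.4,0.3],
  [-2,-21,-2,0,0,0.45,0.3],
])

```text
clock: 51.05
position: [0.4246, -0.0463, 0.2111]
tool_rot: [-3.141, 0.002, 2.401]
force: [0.9, 0.1, 0.8]
grip_width: 0.0555
finger_force: 0.0
```

>>> play_rows([
  [-2,-3,0,0,0,0.1,0.3],
  [-5,-6,0,0,0,0.2,0.3],
  [-8,-9,0,0,0,0.3,0.3],
  [-9.5,-11,0,0,0,0.35,0.3],
  [-9.5,-11,0,0,0,0.35,0.3],
])

```text
clock: 51.55
position: [0.4216, -0.1919, 0.2106]
tool_rot: [-3.141, 0.001, 2.051]
force: [0.1, 1.0, -0.3]
grip_width: 0.0552
finger_force: 0.0
```

Run:
```python
from h import *
for n in('scene','top'):
    p,d=grab(n,'end_'+n); print(n,[b.tolist() for b in blobs(n,p,d,44,70,(370,580,270,430))],[b.tolist() for b in blobs(n,p,d,28,48,(330,720,-450,-180))],[b.tolist() for b in blobs(n,p,d,78,120,(500,690,-110,90))])
dial('top',[282.5,192.8]); dial('scene',[287.8,250])
plan([])
```

```text
scene [[423.0, 310.0, 57.0, 84.0, 41.0, -1.0], [521.0, 313.0, 57.0, 83.0, 42.0, 2.0], [421.0, 382.0, 57.0, 86.0, 39.0, -0.0], [517.0, 384.0, 57.0, 85.0, 42.0, -1.0]] [] [[567.0, -57.0, 95.0, 81.0, 46.0, -88.0], [641.0, -8.0, 95.0, 166.0, 45.0, -84.0]]
top [[422.0, 312.0, 55.0, 77.0, 38.0, 0.0], [521.0, 314.0, 55.0, 80.0, 37.0, 1.0], [422.0, 386.0, 55.0, 77.0, 38.0, 1.0], [520.0, 389.0, 55.0, 79.0, 39.0, -1.0]] [] [[566.0, -54.0, 93.0, 81.0, 38.0, -85.0], [647.0, -48.0, 93.0, 81.0, 39.0, -84.0], [637.0, 37.0, 93.0, 80.0, 39.0, -84.0]]
top pointer [(np.float64(1.689), 57)]
top marks [(np.float64(-0.268), 4), (np.float64(1.669), 74), (np.float64(2.242), 51), (np.float64(3.431), 8)]
pivot [0.5974 0.1042 0.047 ]
scene pointer [(np.float64(-0.312), 29), (np.float64(1.689), 108), (np.float64(3.449), 21)]
scene marks [(np.float64(-0.243), 43), (np.float64(1.677), 120), (np.float64(2.262), 83), (np.float64(3.381), 49)]
pivot [0.5949 0.1011 0.047 ]
at [ 422.3 -188.2  210.4] [180.    0.  117.9] w 55.7 ff 0.0 F [-0.3  0.5  0.6] t 51.95
```

View pics/end_scene.png

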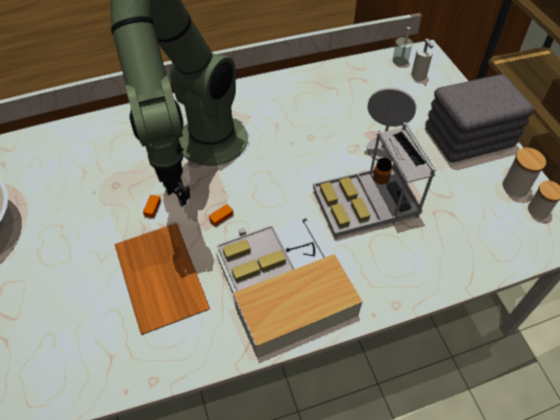

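The final picture shows three bars on the pan around (255,260), four bars in the bay around (345,200), and an empty board. The tab is out, and the pointer is still at about 1.36 rad. The robot is clear of everything, so I'm handing in.

```bash
python3 -c "
from h import *
print(bot.job_done())"
```

```text
the job is handed in; nothing more can be done
None
```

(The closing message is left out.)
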